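# Unload the hole-saw rack for sharpening

## Task

Take the hole saws out of the rack for sharpening: push the dowel through the hole in the rack's end plate to trip the spring catch so that the blue keeper flies open, lay the dowel back flat on the bench clear of the rack, and lift every hole saw by its shank out of its pocket and set it down in the steel tray. When the rack is empty, shut the keeper again until the catch holds it, and leave the wooden plug and the wax tin where they are.

Things in the scene. Friction and masses are not known exactly. Their poses are not given: they have to be found in the camera images.
- rack: hole-saw rack, a beech block fixed to the bench, 84 x 325 x 74 mm. Origin: centre of its underside; x away from the robot (across the row), y along the row of pockets to the left, z up. Four round pockets, 55 mm wide, 34 mm deep (floor 40 mm above the bench), in one row at x = 0, y = -90, -20, 50, 120 mm. Its end at y = -167 mm carries a dark steel plate with the bore
- bore (a point): centre of the mouth of the round hole in the dark steel end plate at the right-hand end of the rack, 38 mm above the bench; the hole is 22 mm wide, goes straight in along the point's +y, through an 8 mm plate; the red foot of the catch stands 21 mm behind the mouth. Axes as the rack's
- catch (a joint): angle of the red spring rocker in the rack's right-hand end. 0: at rest, its tooth locks the keeper down. Pushing its foot in through the bore turns it: 9 mm of push (30 mm past the mouth) gives 0.4 rad and takes about 6 N; stop at 0.5. The keeper is free from about 0.25. It springs back when let go; its tooth's bevelled top lets a keeper pressed down snap in under it
- keeper (a joint): hinge angle of a blue 4 mm steel comb lying over the saws' shoulders, with 32 mm slots round the shanks, open toward the robot. 0 shut and flat (top 80 mm above the bench), 1.65 fully open, upright behind the pockets; a 0.08 N m spring opens it once free. Hinge along the rack's y at x = 46, z = 78 mm; reach 80 mm. To shut: swing it over from behind, press down with 5 to 10 N till it snaps
- keeper_edge (a point): point on the keeper's upper face at one of its tines (38 mm wide tine), 72 mm from the hinge, at rack y = -55 mm; a good place to press. It moves with the keeper
- saw_0_mid (a point): hole saw (may be absent): black cup 52 mm wide and 34 mm high, nut 24 mm wide above it to 43 mm, then a 10 mm round shank up to 74 mm; 0.16 kg. Point on its axis half-way up, 37 mm from the teeth end (the shank to grip runs 6 to 37 mm beyond it); z along the axis toward the shank. Starts in a pocket with only nut and shank above the block
- saw_1_mid (a point): hole saw (may be absent): black cup 52 mm wide and 34 mm high, nut 24 mm wide above it to 43 mm, then a 10 mm round shank up to 74 mm; 0.16 kg. Point on its axis half-way up, 37 mm from the teeth end (the shank to grip runs 6 to 37 mm beyond it); z along the axis toward the shank. Starts in a pocket with only nut and shank above the block
- saw_2_mid (a point): hole saw (may be absent): black cup 52 mm wide and 34 mm high, nut 24 mm wide above it to 43 mm, then a 10 mm round shank up to 74 mm; 0.16 kg. Point on its axis half-way up, 37 mm from the teeth end (the shank to grip runs 6 to 37 mm beyond it); z along the axis toward the shank. Starts in a pocket with only nut and shank above the block
- saw_3_mid (a point): hole saw (may be absent): black cup 52 mm wide and 34 mm high, nut 24 mm wide above it to 43 mm, then a 10 mm round shank up to 74 mm; 0.16 kg. Point on its axis half-way up, 37 mm from the teeth end (the shank to grip runs 6 to 37 mm beyond it); z along the axis toward the shank. Starts in a pocket with only nut and shank above the block
- dowel_mid (a point): beech dowel, 12 mm thick, 190 mm long, 30 g, lying on the bench; point at its centre, y along its length
- tray: dark low sheet-steel tray, loose, 160 x 260 mm outside, rim 26 mm high, walls and floor 2 mm; origin at the centre of its underside, y along its length
- wax_tin: round wax tin, 67 mm wide, 36 mm high, a bystander; origin at the centre of its underside
- plug: round wooden plug, a disc 46 mm wide, 20 mm high, a bystander; origin at the centre of its underside

How it is judged:
By the outcome, as a careful person would: the job done as asked, in the order asked, and still so for the second after the job is handed in, with the robot touching nothing.
Of saw_0, saw_1, saw_2, saw_3 only 2 to 4 are there at a start; the rules pass over those that are not, and their reading is None.
At some moment in a run one of dowel may be knocked a few centimetres aside while the robot is not near it.
Once in a run the grip may slacken for a moment while it holds something.
It also fails if it takes over 210 s, if anything falls off the work surface, if the arm or the gripper's body presses on something with over 40 N, if the wrist force passes 120 N, or if a joint passes its speed limit or range.

## Robot

A 6-joint arm with a two-finger parallel gripper is mounted at the origin on a cart in front of the work surface, level with it; the furniture and walls round the work are solid. World frame = base frame: x ahead of the robot, y to its left, z up, the work surface at z = 0. Lengths are in m, angles in degrees, forces in N, time in s.
With the tool pointing down it reaches from about 0.35 to 0.875 m from the base axis. Payload 4.2 kg.
Tool frame: the origin (TCP) lies between the finger pads; the fingertips stand 8 mm ahead of it and the grasp point (between the pads) lies 11 mm behind it; z points along the fingers, y is the line along which they close (so a half turn about z gives the same grasp; the last joint's range is limited). The gripper opens to 87 mm and grips with 3 to 60 N. Pads are 19 mm wide; open, the fingers measure 117 mm over their backs; the gripper's body (75 mm by 190 mm) begins 51 mm behind the grasp point.
Start: joints at [80.707, 22.042, 0.453, 0, -68.411, -14.817], TCP at [0.255, 0.57, 0.231] pointing down, gripper open.
Joint ranges: [-179.83, 179.83], [-69.29, 118.12], [-61.27, 80.66], [-181.25, 117.63], [-171.15, -9.14], [-177.46, 177.46]. Speed limits (degrees/s): [159.86, 159.86, 180, 180, 180, 180].

## Interface

Orientations are given as a 3x3 rotation matrix whose columns are the frame's x, y, z axes.
In Python, from station import sense, capture, camera_model, finish_job, find_in gives the robot as it stands. The module is installed in compiled form; this text tells all that it offers.
- The arm moves only by the tool arm_command, never from a script. Its argument "motion" is a list of rows, each a list of 7 numbers: the finger opening in mm, from 0 to 87, then the shift along the tool's x, y, z in mm, then the turn, a rotation vector about the tool's x, y, z in rad. In form: [[jaw, dx, dy, dz, rx, ry, rz], ...]. A call has 1 to 8 rows; each row shifts and turns the commanded pose from where the row before left it, along the tool's axes as they then stand; what a row does not reach is not made up. A row lasts 1/10 s, in which the tool goes at most 50 mm and 8.59 degrees, less where a joint would pass 70% of its speed; a pose out of reach is approached as far as the arm can. A call with a gripper value outside its range is refused whole. The fingers move at their own pace and stop on an object; the grip force is fixed at half the most. Time passes only in rows, so rows that do not move let the fingers close. It gives the time, the measured TCP pose, the force, the opening and the grip force at its end, in the units of the state.
- sense(): the state, without advancing time (a new reading comes with each control period).
- capture(name): name is "side" or "top" or "wrist"; returns the picture (384x512x3 uint8, red, green, blue); there is no depth.
- camera_model(name): a dict with "fx", "fy", "cx", "cy" (pixels), "k1" (the pictures are not rectified: a ray, as slopes to the right and down, at radius r is drawn at 1 + k1 r^2 times it, then the intrinsics apply), "R" (3x3) and "t" (3): a world point X has camera coordinates R X + t. Camera axes: x right, y down, z forward; pixel columns grow to the right and rows downward; lengths in m; the calibration is good to about 2 mm. A picture is of the moment at which its call begins: read the wrist's pose just before it. camera_model takes no time and is no camera call; for the wrist camera it gives the pose at the moment of the call.
- finish_job(): hands the job in; it is judged then, once.
Trained networks look in the newest picture that a camera, given by its name, has taken for a name from the list of things; names that differ only in an ending like _2 or _b are one class to them, and where a whole thing is asked for, a point or a joint stands for the part that bears it (a point fixed in the world has none). Each returns a list of dicts, best first, with "p" (0 to 1); they miss things now and then, are a little off and sometimes report something else, mostly with a low value. They report only what shows in the picture. A call takes as long as a camera call.
- find_in(target, camera): "location" ([row, column] in pixels, amid what is visible of it).
The state is a dict: "time_s": time; "joints": joint angles; "joint_velocities": joint speeds; "effort": joint torques, N m; "tcp_pos": TCP position; "ee_rot": TCP orientation; "wrist_force": force on the tool from outside, world axes, zero at the start; "moment": the same for the moment, N m; "gripper_width": opening from 0.0 (shut) to 1.0 (fully open); "gripper_force": force on a finger pad.
Only numpy, scipy, OpenCV 4.12 (cv2) and the standard library are available. Lean on these libraries where they do the work, as an engineer would, in place of code of your own. Each camera call takes 0.05 s, during which the arm holds its last target. There are 200 camera calls.

## Working session

There is one attempt and no reset: what is moved stays moved. The work goes in short steps, Python scripts to look and compute and a tool call to move; the robot and the scene stay as the last step left them, time stands still between calls to the robot, and variables do not carry over. Pictures are saved under pics/ and viewed, at most 14 in all, crops included, and the job is handed in when it is done.

Besides the shell and the picture viewer there is one more tool, called as name([rows], argument=value, ...), one row to a line, values as JSON. arm_command: Moves the arm, as the interface text tells. Its arguments: {"type":"object","properties":{"motion":{"type":"array"}},"required":["motion"]}

```bash
mkdir -p pics; cat > h.py <<'E'
import numpy as np, cv2
from station import sense, capture, camera_model, finish_job, find_in
def save(name,fn,crop=None,scale=1):
    im=capture(name)
    if crop: im=im[crop[0]:crop[1],crop[2]:crop[3]]
    im=cv2.resize(im,None,fx=scale,fy=scale,interpolation=cv2.INTER_CUBIC)
    cv2.imwrite('pics/'+fn,im[:,:,::-1])
def ray(cm,rc):
    K=np.array([[cm['fx'],0,cm['cx']],[0,cm['fy'],cm['cy']],[0,0,1.]])
    p=cv2.undistortPoints(np.array([[[rc[1],rc[0]]]],float),K,np.array([cm['k1'],0,0,0.]))[0,0]
    R=np.array(cm['R']);t=np.array(cm['t'])
    return -R.T@t, R.T@np.array([p[0],p[1],1])
def at(cm,rc,z):
    o,d=ray(cm,rc); return o+d*(z-o[2])/d[2]
def proj(cm,X):
    R=np.array(cm['R']);t=np.array(cm['t']);c=R@np.array(X)+t
    x,y=c[0]/c[2],c[1]/c[2];s=1+cm['k1']*(x*x+y*y)
    return np.array([cm['fy']*y*s+cm['cy'],cm['fx']*x*s+cm['cx']])
E
python3 - <<'E'
from h import *
s=sense();print({k:np.round(v,3).tolist() for k,v in s.items()})
for c in ['top','side','wrist']:
    save(c,c+'0.png',scale=1.5); cm=camera_model(c);print(c,np.round(-np.array(cm['R']).T@cm['t'],3))
    for n,z in [('rack',.074),('bore',.038),('keeper',.08),('catch',.06),('keeper_edge',.08),('saw_0_mid',.08),('dowel_mid',.006),('tray',.0),('wax_tin',.036),('plug',.02)]:
        print(n,[(round(d['p'],2),np.round(d['location']).tolist(),np.round(at(cm,d['location'],z),3)[:2].tolist()) for d in find_in(n,c)[:5]])
E
```

```text
{'time_s': 0.0, 'joints': [80.707, 22.091, 0.379, -0.029, -68.411, -14.818], 'joint_velocities': [0.007, -0.062, 0.019, -0.051, -0.013, 0.075], 'effort': [-0.001, -39.066, 18.74, 4.22, 0.011, -0.0], 'tcp_pos': [0.255, 0.57, 0.229], 'ee_rot': [[0.913, -0.409, -0.001], [-0.409, -0.913, -0.002], [0.0, 0.002, -1.0]], 'wrist_force': [0.92, 0.064, -0.016], 'moment': [0.056, -0.007, -0.007], 'gripper_force': 0.0, 'gripper_width': 1.0}
top [ 0.345 -0.006  1.13 ]
rack [(0.77, [174.0, 205.0], [0.548, 0.133]), (0.27, [216.0, 301.0], [0.431, -0.125])]
bore [(0.87, [174.0, 202.0], [0.554, 0.146])]
keeper [(0.69, [169.0, 202.0], [0.56, 0.141])]
catch [(0.53, [164.0, 257.0], [0.577, -0.009])]
keeper_edge [(0.65, [171.0, 201.0], [0.554, 0.143])]
saw_0_mid [(0.71, [172.0, 204.0], [0.55, 0.136]), (0.37, [216.0, 301.0], [0.43, -0.125]), (0.16, [171.0, 202.0], [0.553, 0.141])]
dowel_mid [(0.69, [213.0, 301.0], [0.447, -0.133]), (0.51, [195.0, 354.0], [0.497, -0.288])]
tray [(0.63, [223.0, 303.0], [0.417, -0.139]), (0.55, [192.0, 356.0], [0.507, -0.295])]
wax_tin [(0.64, [169.0, 202.0], [0.57, 0.149]), (0.63, [230.0, 152.0], [0.397, 0.285])]
plug [(0.58, [218.0, 216.0], [0.431, 0.107])]
side [ 0.555 -1.04   0.614]
rack [(0.6, [197.0, 280.0], [0.564, 0.004])]
bore [(0.72, [190.0, 278.0], [0.559, 0.125])]
keeper [(0.77, [177.0, 278.0], [0.559, 0.135])]
catch [(0.72, [199.0, 281.0], [0.568, 0.014]), (0.65, [177.0, 234.0], [0.405, 0.18]), (0.47, [196.0, 280.0], [0.565, 0.036])]
keeper_edge [(0.84, [177.0, 279.0], [0.563, 0.136])]
saw_0_mid []
dowel_mid [(0.6, [238.0, 234.0], [0.433, -0.124])]
tray [(0.9, [277.0, 258.0], [0.508, -0.289])]
wax_tin [(0.59, [177.0, 234.0], [0.399, 0.235])]
plug [(0.61, [199.0, 245.0], [0.449, 0.091])]
wrist [0.317 0.542 0.385]
rack []
bore []
keeper []
catch []
keeper_edge []
saw_0_mid []
dowel_mid []
tray []
wax_tin []
plug []
```

View pics/top0.png

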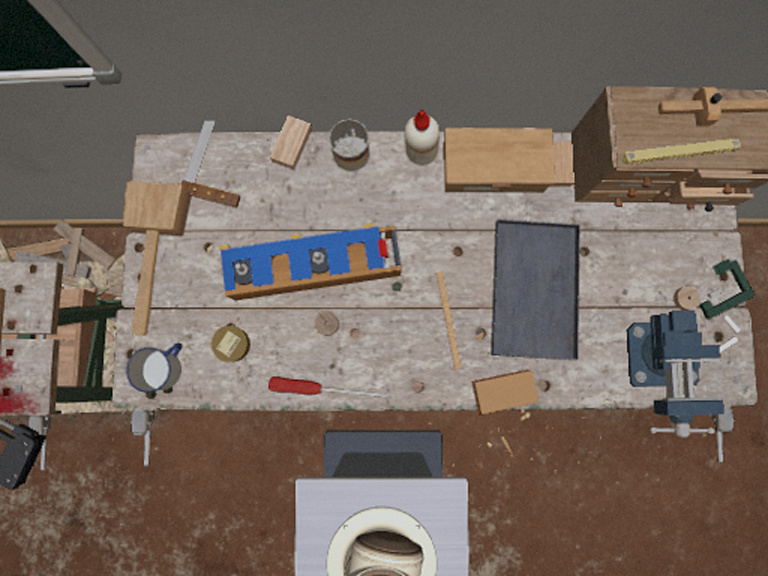

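View pics/side0.png

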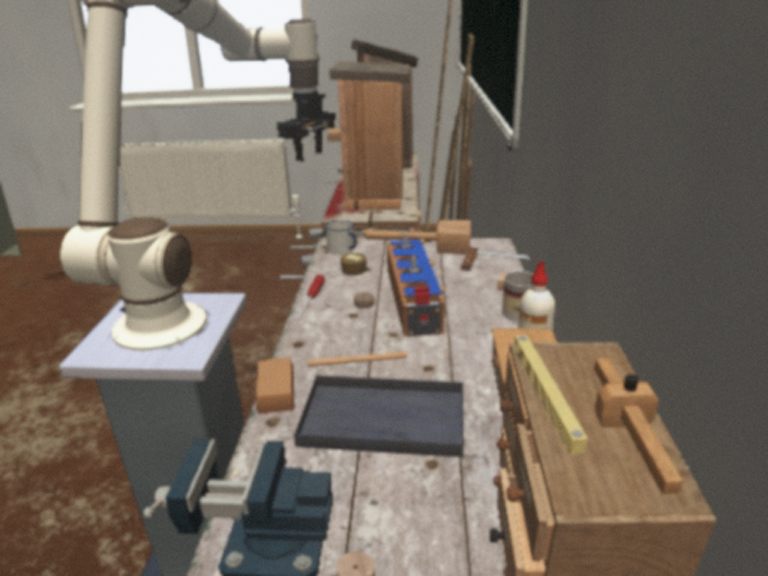

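The top picture shows the rack with a blue keeper at about (310,262). Saws sit in the leftmost slot (242,270) and third slot (318,260); the other two look empty. The dowel is at (449,320), the tray at (535,290), the plug at (326,323) and the tin at (230,343). The side view shows the end plate with its dark hole at (423,318).

```bash
cat >> h.py <<'E'
from scipy.spatial.transform import Rotation as Ro
def Rdown(yaw):
    a=np.radians(yaw);x=np.array([np.cos(a),np.sin(a),0]);z=np.array([0,0,-1.]);return np.array([x,np.cross(z,x),z]).T
def plan(p1,R1,jaw,p0=None,R0=None,n=None,step=40):
    """rows from measured (or given) pose to p1,R1"""
    s=sense(); p0=np.array(s['tcp_pos'] if p0 is None else p0);R0=np.array(s['ee_rot'] if R0 is None else R0)
    p1=np.array(p1)
    w=Ro.from_matrix(R0.T@R1).as_rotvec();d=(p1-p0)*1000
    n=n or int(max(1,np.ceil(np.linalg.norm(d)/step),np.ceil(np.linalg.norm(w)/.14)))
    R=R0.copy();rows=[]
    for k in range(n):
        v=R.T@d/n; rows.append([jaw]+np.round(v,1).tolist()+np.round(w/n,3).tolist()); R=R@Ro.from_rotvec(w/n).as_matrix()
    for i in range(0,n,8): print(str(rows[i:i+8]).replace(' ',''))
E
python3 - <<'E'
from h import *
s=sense();cm=camera_model('wrist');R=np.array(s['ee_rot'])
print('cam axes in tool',np.round(R.T@np.array(cm['R']).T,3).tolist(), 'off',np.round(R.T@(-np.array(cm['R']).T@cm['t']-s['tcp_pos']),3),cm['fx'])
im=capture('top');cm=camera_model('top');hsv=cv2.cvtColor(im,cv2.COLOR_RGB2HSV)
m=cv2.inRange(hsv,(105,150,80),(125,255,255));m[:140]=0;m[210:]=0;m[:,:130]=0;m[:,280:]=0
ys,xs=np.nonzero(m);W=np.array([at(cm,(r,c),.08)[:2] for r,c in zip(ys,xs)])
(c,sz,a)=cv2.minAreaRect((W*1000).astype(np.float32));print('keeper',c,sz,a,len(W))
# saws by dark-ish top: rough shank tops at viewed px
for px in [(270,242),(260,318)]: print('saw',at(cm,(px[0]/1.5,px[1]/1.5),.09))
for px in [(273,440),(367,459)]: print('dowel',at(cm,(px[0]/1.5,px[1]/1.5),.006))
for px in [(221,496),(227,578),(358,576),(355,492)]: print('tray',at(cm,(px[0]/1.5,px[1]/1.5),.026))
# view pose: high, looking at rack right half / dowel
plan([.42,-.02,.30],Rdown(-82.5),87)
E
```

```text
cam axes in tool [[0.001, -0.969, -0.247], [1.0, 0.0, 0.001], [-0.0, -0.247, 0.969]] off [ 0.068  0.    -0.154] 297.5223052357312
keeper (552.2559204101562, 144.53836059570312) (74.53624725341797, 288.52587890625) 8.54103946685791 1829
saw [0.52796512 0.24942273 0.09      ]
saw [0.5457902  0.11293312 0.09      ]
dowel [ 0.53599573 -0.11301107  0.006     ]
dowel [ 0.35633465 -0.14612789  0.006     ]
tray [ 0.63389501 -0.2207932   0.026     ]
tray [ 0.62230913 -0.37996498  0.026     ]
tray [ 0.37133226 -0.36327213  0.026     ]
tray [ 0.37796101 -0.20552117  0.026     ]
[[87,24.5,29.5,-4.3,-0.0,-0.0,0.064],[87,26.3,27.9,-4.3,-0.0,-0.0,0.064],[87,28.0,26.1,-4.3,-0.0,-0.0,0.064],[87,29.6,24.3,-4.3,-0.0,-0.0,0.064],[87,31.1,22.4,-4.3,-0.0,-0.0,0.064],[87,32.5,20.3,-4.3,-0.0,-0.0,0.064],[87,33.7,18.2,-4.3,-0.0,-0.0,0.064],[87,34.8,16.0,-4.3,-0.0,-0.0,0.064]]
[[87,35.7,13.8,-4.3,-0.0,-0.0,0.064],[87,36.5,11.5,-4.3,-0.0,-0.0,0.064],[87,37.2,9.1,-4.3,-0.0,-0.0,0.064],[87,37.7,6.8,-4.3,-0.0,-0.0,0.064],[87,38.1,4.3,-4.3,-0.0,-0.0,0.064],[87,38.3,1.9,-4.3,-0.0,-0.0,0.064],[87,38.3,-0.5,-4.3,-0.0,-0.0,0.064],[87,38.2,-3.0,-4.3,-0.0,-0.0,0.064]]
```

arm_command([
  [87,26,31,-5,0,0,0.073],
  [87,28,29,-5,0,0,0.073],
  [87,30,27,-5,0,0,0.073],
  [87,32,24,-5,0,0,0.073],
  [87,34,22,-5,0,0,0.073],
  [87,35,19,-5,0,0,0.073],
  [87,36,16,-5,0,0,0.073],
  [87,37,13,-5,0,0,0.073],
])

```text
time_s: 2.5
tcp_pos: [0.3452, 0.2617, 0.2711]
ee_rot: [[0.534, -0.845, 0.001], [-0.845, -0.534, 0.001], [-0.0, -0.001, -1.0]]
wrist_force: [0.4, -0.2, 0.7]
gripper_width: 1.004
gripper_force: 0.0
```

arm_command([
  [87,36,6,-5,0,0,0.073],
  [87,36,2,-5,0,0,0.073],
  [87,36,-2,-5,0,0,0.073],
  [87,36,-6,-5,0,0,0.073],
  [87,36,-10,-5,0,0,0.073],
  [87,36,-14,-5,0,0,0.073],
  [87,0,0,0,0,0,0],
  [87,0,0,0,0,0,0],
])

```text
time_s: 3.3
tcp_pos: [0.4493, 0.068, 0.3004]
ee_rot: [[0.126, -0.992, -0.0], [-0.992, -0.126, 0.0], [-0.0, 0.0, -1.0]]
wrist_force: [-0.3, 0.2, 0.1]
gripper_width: 0.999
gripper_force: 0.0
```

```bash
python3 - <<'E'
from h import *
s=sense();print(s['tcp_pos'],s['ee_rot'],s['joints'])
save('wrist','w1.png',scale=1.5);cm=camera_model('wrist')
for n,z in [('rack',.074),('bore',.038),('keeper',.08),('catch',.06),('keeper_edge',.08),('saw_0_mid',.077),('dowel_mid',.006),('plug',.02)]:
    print(n,[(round(d['p'],2),np.round(d['location']).tolist(),np.round(at(cm,d['location'],z),3)[:2].tolist()) for d in find_in(n,'wrist')[:5]])
E
```

```text
[0.4493466  0.06801545 0.30044318] [[ 1.25748384e-01 -9.92062138e-01 -2.40375945e-04]
 [-9.92062139e-01 -1.25748435e-01  2.09972815e-04]
 [-2.38532979e-04  2.12064132e-04 -9.99999949e-01]] [ 2.91817388e+01  2.33427229e+00 -1.50575658e+01 -1.80431366e-02
 -7.26143214e+01 -2.19523688e+01]
rack [(0.59, [159.0, 182.0], [0.549, 0.065])]
bore [(0.81, [161.0, 180.0], [0.559, 0.074]), (0.16, [98.0, 170.0], [0.579, -0.009])]
keeper [(0.79, [172.0, 170.0], [0.562, 0.082])]
catch [(0.8, [100.0, 173.0], [0.569, -0.006])]
keeper_edge [(0.95, [176.0, 171.0], [0.56, 0.087])]
saw_0_mid []
dowel_mid [(0.79, [25.0, 279.0], [0.446, -0.127])]
plug [(0.62, [190.0, 263.0], [0.437, 0.106])]
```

View pics/w1.png

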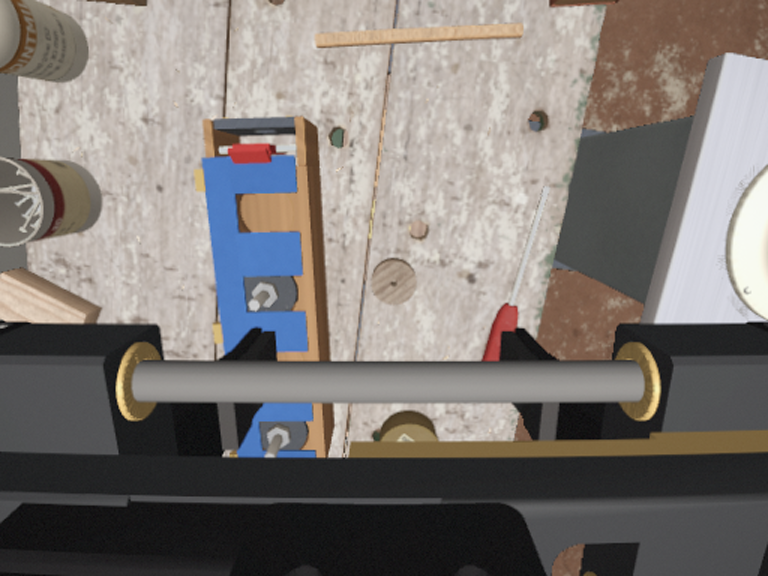

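The wrist view shows the rack with its end plate at the top (255,125), the red catch at (250,153) and the dowel at (420,35). One saw has its nut at (264,294), the other at (280,435), and the pocket at (260,212) is empty. I'll fit the rack pose.

```bash
cat > fit.py <<'E'
from h import *
from scipy.optimize import least_squares
cm=camera_model('wrist')
P=[((-42,-162.5,74),(314,120)),((42,-162.5,74),(206,121)),((0,-20,114),(254,304)),((0,-20,83),(264,294)),((0,120,114),(272,446)),((0,120,83),(280,435)),
((-34,-106,80),(297,193)),((-34,-74,80),(301,234)),((-34,-36,80),(298,277)),((-34,-4,80),(306,312))]
def f(q):
    c,s_=np.cos(q[2]),np.sin(q[2]);r=[]
    for X,uv in P:
        w=[q[0]+(c*X[0]-s_*X[1])/1e3,q[1]+(s_*X[0]+c*X[1])/1e3,X[2]/1e3]
        r.append(proj(cm,w)-np.array([uv[1],uv[0]])/1.5)
    return np.ravel(r)
o=least_squares(f,[.55,.13,.14],loss='soft_l1');print(o.x[:2],np.degrees(o.x[2]));print(np.round(o.fun.reshape(-1,2) if len(o.fun)==20 else f(o.x).reshape(-1,2),1).tolist())
q=o.x;c,s_=np.cos(q[2]),np.sin(q[2])
print('bore',q[0]+s_*.167,q[1]-c*.167)
for e in [(318,40),(522,31)]: print('dowel end',at(cm,(e[1]/1.5,e[0]/1.5),.006))
E
python3 fit.py
```

```text
[0.54774594 0.13319675] 7.862219490417951
[[0.4, -4.4], [1.0, -0.9], [0.1, 0.6], [0.1, 0.8], [7.3, -2.3], [1.5, -2.1], [-0.6, 1.8], [-2.1, 0.4], [-1.3, 4.0], [-0.9, -0.0]]
bore 0.5705900970347105 -0.03223343392492406
dowel end [ 0.5377689  -0.11171266  0.006     ]
dowel end [ 0.35278791 -0.14429938  0.006     ]
```

```bash
python3 - <<'E'
from h import *
plan([.4207,-.1324,.10],Rdown(-169.8),60,n=12)
E
```

```text
[[60,16.4,4.5,16.7,0.0,0.0,0.127],[60,16.8,2.4,16.7,0.0,0.0,0.127],[60,17.0,0.3,16.7,0.0,0.0,0.127],[60,16.9,-1.9,16.7,0.0,0.0,0.127],[60,16.5,-4.0,16.7,0.0,0.0,0.127],[60,15.9,-6.1,16.7,0.0,0.0,0.127],[60,15.0,-8.0,16.7,0.0,0.0,0.127],[60,13.8,-9.8,16.7,0.0,0.0,0.127]]
[[60,12.5,-11.5,16.7,0.0,0.0,0.127],[60,10.9,-13.0,16.7,0.0,0.0,0.127],[60,9.2,-14.3,16.7,0.0,0.0,0.127],[60,7.3,-15.3,16.7,0.0,0.0,0.127]]
```

arm_command([
  [60,16.4,4.5,16.7,0,0,0.127],
  [60,16.8,2.4,16.7,0,0,0.127],
  [60,17,0.3,16.7,0,0,0.127],
  [60,16.9,-1.9,16.7,0,0,0.127],
  [60,16.5,-4,16.7,0,0,0.127],
  [60,15.9,-6.1,16.7,0,0,0.127],
  [60,15,-8,16.7,0,0,0.127],
  [60,13.8,-9.8,16.7,0,0,0.127],
])

```text
time_s: 4.55
tcp_pos: [0.43, -0.0663, 0.1665]
ee_rot: [[-0.779, -0.627, 0.001], [-0.627, 0.779, 0.0], [-0.0, -0.0, -1.0]]
wrist_force: [0.6, 0.2, -0.0]
gripper_width: 0.689
gripper_force: 0.0
```

arm_command([
  [60,12.5,-11.5,16.7,0,0,0.127],
  [60,10.9,-13,16.7,0,0,0.127],
  [60,9.2,-14.3,16.7,0,0,0.127],
  [60,7.3,-15.3,16.7,0,0,0.127],
  [60,0,0,0,0,0,0],
  [60,0,0,0,0,0,0],
])

```text
time_s: 5.15
tcp_pos: [0.4206, -0.1331, 0.1003]
ee_rot: [[-0.984, -0.176, -0.0], [-0.176, 0.984, -0.0], [0.0, -0.0, -1.0]]
wrist_force: [0.7, 0.4, 0.7]
gripper_width: 0.691
gripper_force: 0.0
```

```bash
python3 - <<'E'
from h import *
s=sense();print(s['tcp_pos'],s['joints'])
save('wrist','w2.png',scale=1.3);cm=camera_model('wrist')
print([(d['p'],at(cm,d['location'],.006),d['location']) for d in find_in('dowel_mid','wrist')])
for e in [(.5377,-.1117),(.3528,-.1443),(.4207,-.1324)]: print(np.round(proj(cm,[*e,.006])[::-1]*1.3))
plan([.4207,-.1324,.010],Rdown(-169.8),60)
E
```

```text
[ 0.42059376 -0.13305924  0.10026563] [ 3.69476950e+00  1.30501660e+01 -3.47007910e+01  2.46240929e-02
 -4.22608737e+01 -8.35918206e+01]
[(0.98, array([ 0.41282568, -0.13139728,  0.006     ]), [187.6, 262.6])]
[337. 409.]
[338. 148.]
[338. 255.]
[[60,0.2,0.1,30.3,-0.0,0.001,-0.0],[60,0.2,0.1,30.3,-0.0,0.001,-0.0],[60,0.2,0.1,30.3,-0.0,0.001,-0.0]]
```

View pics/w2.png

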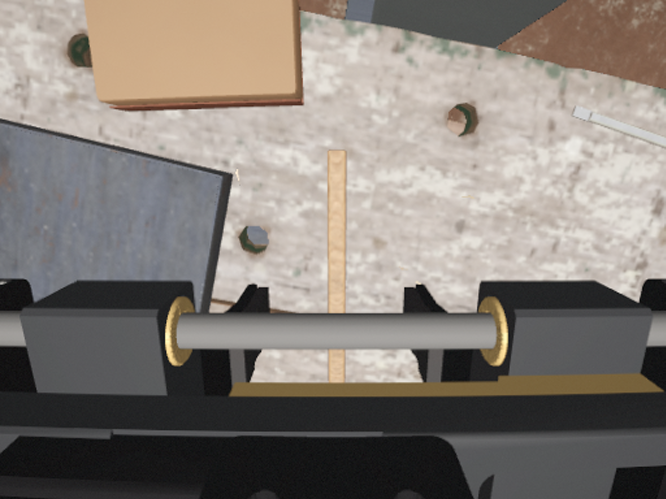

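The dowel runs vertically at column 338, from (337,150), and lies centred between the fingers. Descending to grip it.

arm_command([
  [60,0,0,30,0,0,0],
  [60,0,0,30,0,0,0],
  [60,0,0,30.3,0,0,0],
  [60,0,0,0,0,0,0],
  [0,0,0,0,0,0,0],
  [0,0,0,0,0,0,0],
  [0,0,0,0,0,0,0],
  [0,0,0,0,0,0,0],
])

```text
time_s: 6.05
tcp_pos: [0.4206, -0.133, 0.0103]
ee_rot: [[-0.985, -0.174, 0.001], [-0.174, 0.985, 0.0], [-0.001, -0.0, -1.0]]
wrist_force: [-0.2, -0.3, 0.2]
gripper_width: 0.414
gripper_force: 0.0
```

arm_command([
  [0,0,0,0,0,0,0],
  [0,0,0,0,0,0,0],
  [0,0,0,-30,0,0,0],
  [0,0,0,-30,0,0,0],
  [0,0,0,-30,0,0,0],
])

```text
time_s: 6.55
tcp_pos: [0.4199, -0.1331, 0.1008]
ee_rot: [[-0.985, -0.174, -0.001], [-0.174, 0.985, -0.0], [0.001, 0.0, -1.0]]
wrist_force: [0.9, -0.1, -0.1]
gripper_width: 0.02
gripper_force: 0.0
```

```bash
python3 - <<'E'
from h import *
s=sense();print(s['tcp_pos'],s['gripper_width'],s['gripper_force'])
# pre-insertion: TCP such that tip (95+25=120 ahead) is 25mm short of mouth
q=[.5477,.1332];a=np.radians(7.9);y=np.array([-np.sin(a),np.cos(a)]);b=np.array(q)-.167*y
p=b-y*(.120+.060);print(b,p)
plan([p[0],p[1],.10],Rdown(-82.1),0)
E
```

```text
[ 0.41992056 -0.13311826  0.10075042] 0.019873715475186002 0.0
[ 0.57065324 -0.03221508] [ 0.59539326 -0.21050678]
[[0,-14.5,-9.7,0.1,0.0,-0.0,-0.139],[0,-13.0,-11.6,0.1,0.0,-0.0,-0.139],[0,-11.3,-13.3,0.1,0.0,-0.0,-0.139],[0,-9.3,-14.7,0.1,0.0,-0.0,-0.139],[0,-7.2,-15.9,0.1,0.0,-0.0,-0.139],[0,-4.9,-16.7,0.1,0.0,-0.0,-0.139],[0,-2.5,-17.3,0.1,0.0,-0.0,-0.139],[0,-0.1,-17.4,0.1,0.0,-0.0,-0.139]]
[[0,2.3,-17.3,0.1,0.0,-0.0,-0.139],[0,4.7,-16.8,0.1,0.0,-0.0,-0.139],[0,7.0,-16.0,0.1,0.0,-0.0,-0.139]]
```

The fingers close more slowly than I allowed for and were still closing when I lifted. Reopen, check the dowel, then retry.

arm_command([
  [60,0,0,0,0,0,0],
  [60,0,0,0,0,0,0],
  [60,0,0,0,0,0,0],
  [60,0,0,0,0,0,0],
  [60,0,0,0,0,0,0],
  [60,0,0,0,0,0,0],
  [60,0,0,0,0,0,0],
])

```text
time_s: 7.25
tcp_pos: [0.4202, -0.1331, 0.0995]
ee_rot: [[-0.985, -0.174, -0.001], [-0.174, 0.985, -0.0], [0.001, 0.0, -1.0]]
wrist_force: [0.4, 0.3, 0.6]
gripper_width: 0.576
gripper_force: 0.0
```

```bash
python3 - <<'E'
from h import *
s=sense();print(s['tcp_pos'],s['gripper_width'])
im=capture('wrist');cm=camera_model('wrist')
d=find_in('dowel_mid','wrist');print([(x['p'],x['location']) for x in d])
# dowel columns at several rows: beech colour (b low relative r)
D=im[:,:,0].astype(int)-im[:,:,2]
for r in [125,140,160,180,200,215]:
    c=np.nonzero(D[r,230:300]>45)[0]+230;print(r,c.min() if len(c) else None,c.max() if len(c) else None,at(cm,(r,np.median(c)),.006) if len(c) else '')
cv2.imwrite('pics/w3.png',im[:,:,::-1])
E
```

```text
[ 0.42020116 -0.13306089  0.09948251] 0.5758094454774677
[(0.63, [187.6, 261.3])]
125 252 265 [ 0.36066395 -0.14430265  0.006     ]
140 252 265 [ 0.37255973 -0.14219201  0.006     ]
160 252 265 [ 0.38883964 -0.13930344  0.006     ]
180 252 265 [ 0.40563731 -0.13632293  0.006     ]
200 252 265 [ 0.42299891 -0.13324227  0.006     ]
215 252 265 [ 0.43642045 -0.13086068  0.006     ]
```

arm_command([
  [40,0,0,30,0,0,0],
  [40,0,0,30,0,0,0],
  [40,0,0,29.5,0,0,0],
  [40,0,0,0,0,0,0],
  [0,0,0,0,0,0,0],
  [0,0,0,0,0,0,0],
  [0,0,0,0,0,0,0],
  [0,0,0,0,0,0,0],
])

```text
time_s: 8.15
tcp_pos: [0.4204, -0.1331, 0.0106]
ee_rot: [[-0.985, -0.174, 0.001], [-0.174, 0.985, 0.0], [-0.001, -0.0, -1.0]]
wrist_force: [0.5, -0.4, -0.5]
gripper_width: 0.182
gripper_force: 0.0
```

arm_command([
  [0,0,0,0,0,0,0],
  [0,0,0,0,0,0,0],
  [0,0,0,0,0,0,0],
  [0,0,0,0,0,0,0],
  [0,0,0,0,0,0,0],
])

```text
time_s: 8.65
tcp_pos: [0.4204, -0.1331, 0.0105]
ee_rot: [[-0.985, -0.174, 0.0], [-0.174, 0.985, -0.0], [-0.0, -0.0, -1.0]]
wrist_force: [-0.8, 0.4, 3.7]
gripper_width: 0.124
gripper_force: 30.0
```

arm_command([
  [0,0,0,-30,0,0,0],
  [0,0,0,-30,0,0,0],
  [0,0,0,-30,0,0,0],
  [0,-14.5,-9.7,0,0,0,-0.139],
  [0,-13,-11.6,0,0,0,-0.139],
  [0,-11.3,-13.3,0,0,0,-0.139],
  [0,-9.3,-14.7,0,0,0,-0.139],
  [0,-7.2,-15.9,0,0,0,-0.139],
])

```text
time_s: 9.45
tcp_pos: [0.5004, -0.1684, 0.0999]
ee_rot: [[-0.641, -0.768, -0.001], [-0.768, 0.641, 0.0], [0.0, 0.001, -1.0]]
wrist_force: [-0.1, -0.1, -0.4]
gripper_width: 0.125
gripper_force: 30.0
```

arm_command([
  [0,-4.9,-16.7,0,0,0,-0.139],
  [0,-2.5,-17.3,0,0,0,-0.139],
  [0,0,-17.4,0,0,0,-0.139],
  [0,2.3,-17.3,0,0,0,-0.139],
  [0,4.7,-16.8,0,0,0,-0.139],
  [0,7,-16,0,0,0,-0.139],
  [0,0,0,0,0,0,0],
])

```text
time_s: 10.15
tcp_pos: [0.5971, -0.2113, 0.0994]
ee_rot: [[0.133, -0.991, 0.0], [-0.991, -0.133, -0.0], [0.0, -0.0, -1.0]]
wrist_force: [-0.2, 0.2, -0.6]
gripper_width: 0.126
gripper_force: 30.0
```

```bash
python3 - <<'E'
from h import *
s=sense();print(s['tcp_pos'],s['gripper_width'],s['gripper_force'],s['joints'])
R=np.array(s['ee_rot']);print(R)
save('side','s1.png',crop=(170,300,200,340),scale=5)
cm=camera_model('side')
b=np.array([.5707,-.0322,.038]);print('bore px',proj(cm,b)[::-1])
g=np.array(s['tcp_pos'])+[0,0,-.0045]; tip=g-R[:,0]*.120;print('tip',tip,proj(cm,tip)[::-1])
E
```

```text
[ 0.59713864 -0.21131125  0.09937982] 0.12632600765266852 29.997803270816803 [-4.86823525e+00  2.93550924e+01 -7.86934939e+00  1.76168387e-02
 -5.27574443e+01  1.24854960e+01]
[[ 1.32739347e-01 -9.91150937e-01  2.94257034e-04]
 [-9.91150933e-01 -1.32739427e-01 -2.70720988e-04]
 [ 3.07384871e-04 -2.55717806e-04 -9.99999920e-01]]
bore px [281.97900797 212.72545305]
tip [ 0.58120992 -0.09237314  0.09484294] [286.13529093 205.80390525]
```

View pics/s1.png

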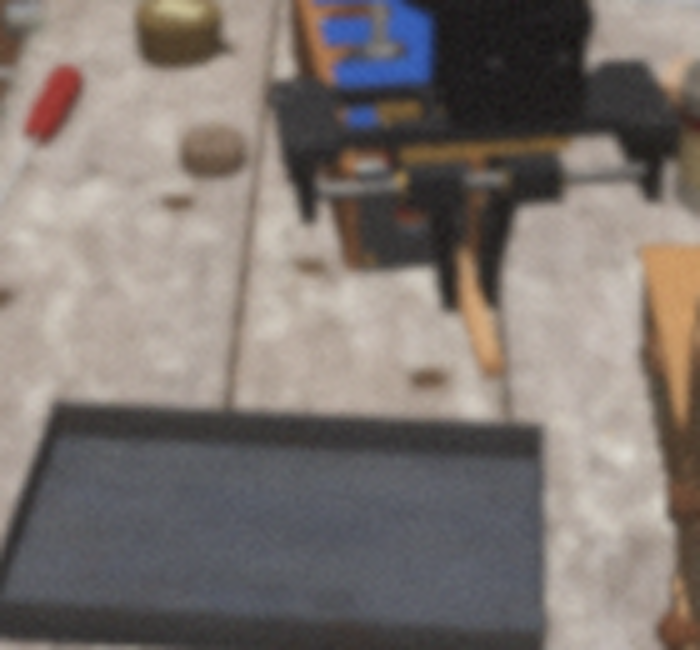

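The side view shows the bore's red foot at about pixel (282,213), matching the predicted (282,212.7). The dowel is held straight toward it.

```bash
python3 - <<'E'
from h import *
a=np.radians(7.9);y=np.array([-np.sin(a),np.cos(a)]);b=np.array([.5707,-.0322])
p=b-y*.140;print(p); plan([*p,.0425],Rdown(-82.1),0,n=4)
E
```

```text
[ 0.58994224 -0.17087132]
[[0,-10.1,0.1,14.2,0.0,0.0,-0.002],[0,-10.1,0.1,14.2,0.0,0.0,-0.002],[0,-10.1,0.1,14.2,0.0,0.0,-0.002],[0,-10.1,0.1,14.2,0.0,0.0,-0.002]]
```

arm_command([
  [0,-10.1,0.1,14.2,0,0,-0.002],
  [0,-10.1,0.1,14.2,0,0,-0.002],
  [0,-10.1,0.1,14.2,0,0,-0.002],
  [0,-10.1,0.1,14.2,0,0,-0.002],
  [0,0,0,0,0,0,0],
  [0,0,0,0,0,0,0],
])

```text
time_s: 10.8
tcp_pos: [0.5894, -0.1706, 0.0437]
ee_rot: [[0.14, -0.99, -0.001], [-0.99, -0.14, -0.0], [0.0, 0.001, -1.0]]
wrist_force: [-0.2, -0.4, 0.0]
gripper_width: 0.125
gripper_force: 30.0
```

```bash
python3 - <<'E'
from h import *
s=sense();print(s['tcp_pos'],s['ee_rot'][:,0])
save('side','s2.png',crop=(180,250,240,330),scale=8)
cm=camera_model('side')
b=np.array([.5707,-.0322,.038])
g=np.array(s['tcp_pos'])+[0,0,-.0045]; tip=g-s['ee_rot'][:,0]*.120;print('tip',tip,(proj(cm,tip)[::-1]-[240,180])*8,(proj(cm,b)[::-1]-[240,180])*8)
E
```

```text
[ 0.58943839 -0.17055676  0.0437189 ] [ 1.40107888e-01 -9.90136240e-01  8.27997292e-05]
tip [ 0.57262545 -0.05174041  0.03920897] [341.62994531 285.15330053] [335.83206378 261.80362438]
```

View pics/s2.png

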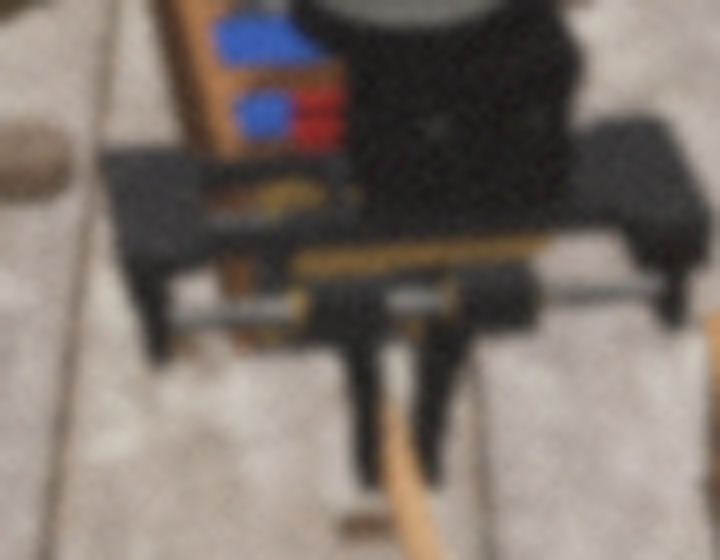

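The gripper hides the bore in this view, so I'll rely on geometry and force feedback.

arm_command([
  [0,-10,0,1.2,0,0,0],
  [0,-10,0,0,0,0,0],
  [0,-10,0,0,0,0,0],
  [0,0,0,0,0,0,0],
])

```text
time_s: 11.25
tcp_pos: [0.5856, -0.1396, 0.0427]
ee_rot: [[0.142, -0.99, 0.0], [-0.99, -0.142, 0.0], [-0.0, -0.0, -1.0]]
wrist_force: [-0.4, 0.3, -0.6]
gripper_width: 0.126
gripper_force: 30.0
```

No force and 10 mm past the mouth, so it is in the hole. Continue.

arm_command([
  [0,-6,0,0,0,0,0],
  [0,-5,0,0,0,0,0],
  [0,-4,0,0,0,0,0],
  [0,-3,0,0,0,0,0],
  [0,-3,0,0,0,0,0],
  [0,0,0,0,0,0,0],
])

```text
time_s: 11.85
tcp_pos: [0.5832, -0.1218, 0.0428]
ee_rot: [[0.141, -0.99, 0.001], [-0.99, -0.141, -0.002], [0.002, -0.001, -1.0]]
wrist_force: [-0.2, -7.9, -0.3]
gripper_width: 0.127
gripper_force: 30.0
```

```bash
python3 - <<'E'
from h import *
im=capture('top');cm=camera_model('top');hsv=cv2.cvtColor(im,cv2.COLOR_RGB2HSV)
m=cv2.inRange(hsv,(105,150,80),(125,255,255));m[:130]=0;m[210:]=0;m[:,:130]=0;m[:,280:]=0
ys,xs=np.nonzero(m);print(len(ys),ys.min(),ys.max())
E
```

```text
841 158 186
```

```bash
python3 - <<'E'
from h import *
save('top','t2.png',crop=(130,230,120,320),scale=4)
E
```

```text
(no output)
```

View pics/t2.png

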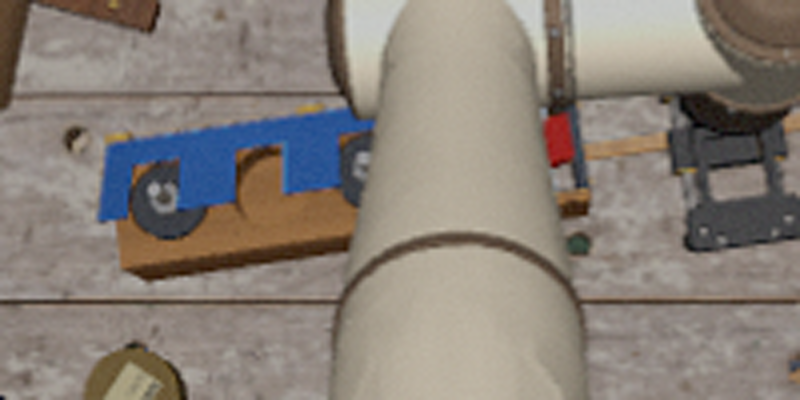

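The keeper is lifted partway and still swinging. The pocket walls beyond the slots now show, and the red catch is at (560,138). I'll hold for a moment, then check again.

arm_command([
  [0,-1,0,0,0,0,0],
  [0,0,0,0,0,0,0],
  [0,0,0,0,0,0,0],
  [0,0,0,0,0,0,0],
  [0,0,0,0,0,0,0],
])

```text
time_s: 12.45
tcp_pos: [0.5831, -0.1214, 0.0428]
ee_rot: [[0.141, -0.99, 0.001], [-0.99, -0.141, -0.003], [0.003, -0.001, -1.0]]
wrist_force: [0.7, -9.3, -0.2]
gripper_width: 0.126
gripper_force: 30.0
```

```bash
python3 - <<'E'
from h import *
im=capture('top');hsv=cv2.cvtColor(im,cv2.COLOR_RGB2HSV)
m=cv2.inRange(hsv,(105,150,60),(125,255,255));m[:110]=0;m[210:]=0;m[:,:130]=0;m[:,215:]=0
ys,xs=np.nonzero(m);print(len(ys),ys.min() if len(ys) else 0,ys.max() if len(ys) else 0)
E
```

```text
62 156 165
```

The keeper is fully open. Withdraw and lay the dowel back.

arm_command([
  [0,10,0,0,0,0,0],
  [0,15,0,0,0,0,0],
  [0,20,0,0,0,0,0],
  [0,20,0,0,0,0,0],
  [0,14,0,-15,0,0,0],
  [0,0,0,-30,0,0,0],
  [0,0,0,-12,0,0,0],
  [0,0,0,0,0,0,0],
])

```text
time_s: 13.3
tcp_pos: [0.595, -0.1976, 0.1014]
ee_rot: [[0.14, -0.99, 0.005], [-0.99, -0.14, -0.0], [0.001, -0.005, -1.0]]
wrist_force: [0.7, -0.6, -1.1]
gripper_width: 0.128
gripper_force: 30.0
```

```bash
python3 - <<'E'
from h import *
s=sense();print(s['gripper_width'],s['gripper_force'],s['tcp_pos'])
plan([.4207,-.1331,.10],Rdown(-169.8),0)
E
```

```text
0.12816583633288642 29.999932050704956 [ 0.59502512 -0.19761435  0.10139708]
[[0,-8.0,14.9,0.1,-0.0,0.0,0.139],[0,-5.9,15.8,0.1,-0.0,0.0,0.139],[0,-3.6,16.5,0.1,-0.0,0.0,0.139],[0,-1.3,16.8,0.1,-0.0,0.0,0.139],[0,1.1,16.9,0.1,-0.0,0.0,0.139],[0,3.4,16.6,0.1,-0.0,0.0,0.139],[0,5.7,15.9,0.1,-0.0,0.0,0.139],[0,7.8,15.0,0.1,-0.0,0.0,0.139]]
[[0,9.8,13.8,0.1,-0.0,0.0,0.139],[0,11.6,12.3,0.1,-0.0,0.0,0.139],[0,13.2,10.5,0.1,-0.0,0.0,0.139]]
```

arm_command([
  [0,-8,14.9,0,0,0,0.139],
  [0,-5.9,15.8,0,0,0,0.139],
  [0,-3.6,16.5,0,0,0,0.139],
  [0,-1.3,16.8,0,0,0,0.139],
  [0,1.1,16.9,0,0,0,0.139],
  [0,3.4,16.6,0,0,0,0.139],
  [0,5.7,15.9,0,0,0,0.139],
  [0,7.8,15,0,0,0,0.139],
])

```text
time_s: 14.1
tcp_pos: [0.4651, -0.1501, 0.0981]
ee_rot: [[-0.829, -0.56, -0.002], [-0.56, 0.829, 0.001], [0.002, 0.002, -1.0]]
wrist_force: [0.6, -0.0, -0.1]
gripper_width: 0.127
gripper_force: 30.0
```

arm_command([
  [0,9.8,13.8,0,0,0,0.139],
  [0,11.6,12.3,0,0,0,0.139],
  [0,13.2,10.5,0,0,0,0.139],
  [0,0,0,25,0,0,0],
  [0,0,0,25,0,0,0],
  [0,0,0,20,0,0,0],
  [0,0,0,10,0,0,0],
  [0,0,0,0,0,0,0],
])

```text
time_s: 14.9
tcp_pos: [0.4177, -0.1332, 0.0177]
ee_rot: [[-0.983, -0.182, -0.005], [-0.182, 0.983, -0.0], [0.004, 0.001, -1.0]]
wrist_force: [-0.1, -0.2, -0.6]
gripper_width: 0.13
gripper_force: 30.0
```

```bash
python3 - <<'E'
from h import *
s=sense();print(s['gripper_width'],s['gripper_force'],s['tcp_pos'],s['wrist_force'])
im=capture('wrist');cm=camera_model('wrist');D=im[:,:,0].astype(int)-im[:,:,2]
for r in [100,125,160,200]:
    c=np.nonzero(D[r,200:330]>45)[0]+200;print(r,c.min() if len(c) else None,c.max() if len(c) else None)
print([(d['p'],d['location']) for d in find_in('dowel_mid','wrist')])
E
```

```text
0.12974976359345902 29.999937415122986 [ 0.4176585  -0.13316851  0.01774857] [-0.05170642 -0.20819281 -0.56904769]
100 None None
125 248 269
160 248 269
200 248 268
[(0.9, [187.3, 258.7])]
```

arm_command([
  [0,0,0,4,0,0,0],
  [0,0,0,3,0,0,0],
  [0,0,0,0,0,0,0],
  [40,0,0,0,0,0,0],
  [40,0,0,0,0,0,0],
  [40,0,0,0,0,0,0],
  [40,0,0,0,0,0,0],
  [40,0,0,0,0,0,0],
])

```text
time_s: 15.8
tcp_pos: [0.4193, -0.1333, 0.0124]
ee_rot: [[-0.983, -0.182, 0.0], [-0.182, 0.983, 0.0], [-0.0, -0.0, -1.0]]
wrist_force: [0.7, 0.0, 0.4]
gripper_width: 0.434
gripper_force: 0.0
```

arm_command([
  [40,0,0,-10,0,0,0],
  [40,0,0,-30,0,0,0],
  [40,0,0,-40,0,0,0],
  [40,0,0,-50,0,0,0],
  [40,0,0,-50,0,0,0],
  [40,0,0,-20,0,0,0],
  [40,0,0,0,0,0,0],
])

```text
time_s: 16.5
tcp_pos: [0.4211, -0.1334, 0.2169]
ee_rot: [[-0.983, -0.182, 0.01], [-0.182, 0.983, -0.0], [-0.01, -0.002, -1.0]]
wrist_force: [0.9, -0.4, -0.0]
gripper_width: 0.461
gripper_force: 0.0
```

```bash
python3 - <<'E'
from h import *
s=sense();print(s['gripper_width'],s['tcp_pos'],s['joints'])
capture('wrist');cm=camera_model('wrist');print([(d['p'],at(cm,d['location'],.006)) for d in find_in('dowel_mid','wrist')])
# saw A grasp: above pocket y=-20
a=np.radians(7.9);c=np.array([.5477,.1332]);y=np.array([-np.sin(a),np.cos(a)])
for v in (-.02,.12): print(v,c+v*y)
p=c-.02*y
plan([p[0]-.03,p[1]-.01,.25],Rdown(-82.1),40)
E
```

```text
0.4613607445043369 [ 0.42109489 -0.13341507  0.21687821] [ 3.66103892e+00  4.28404668e+00 -2.53746453e+01  5.13932488e-02
 -5.97831391e+01 -8.31850847e+01]
[(0.57, array([ 0.42384945, -0.13075199,  0.006     ]))]
-0.02 [0.55044889 0.11338981]
0.12 [0.53120665 0.25206114]
[[40,-13.0,19.5,-3.4,-0.0,0.0,-0.139],[40,-15.6,17.5,-3.4,-0.0,0.0,-0.139],[40,-17.8,15.2,-3.4,-0.0,0.0,-0.139],[40,-19.8,12.5,-3.4,-0.0,0.0,-0.139],[40,-21.3,9.7,-3.4,-0.0,0.0,-0.139],[40,-22.5,6.7,-3.4,-0.0,0.0,-0.139],[40,-23.2,3.5,-3.4,-0.0,0.0,-0.139],[40,-23.4,0.2,-3.4,-0.0,0.0,-0.139]]
[[40,-23.2,-3.0,-3.4,-0.0,0.0,-0.139],[40,-22.6,-6.2,-3.4,-0.0,0.0,-0.139],[40,-21.5,-9.2,-3.4,-0.0,0.0,-0.139]]
```

```bash
python3 - <<'E'
from h import *
plan([.60,.18,.27],Rdown(-172.1),87)
E
```

```text
[[87,-23.5,27.5,-5.7,0.0,0.0,0.004],[87,-23.4,27.6,-5.7,0.0,0.0,0.004],[87,-23.3,27.7,-5.7,0.0,0.0,0.004],[87,-23.2,27.8,-5.7,0.0,0.0,0.004],[87,-23.0,27.9,-5.7,0.0,0.0,0.004],[87,-22.9,28.0,-5.7,0.0,0.0,0.004],[87,-22.8,28.1,-5.7,0.0,0.0,0.004],[87,-22.7,28.2,-5.7,0.0,0.0,0.004]]
[[87,-22.5,28.3,-5.7,0.0,0.0,0.004],[87,-22.4,28.4,-5.7,0.0,0.0,0.004]]
```

arm_command([
  [87,-23.5,27.5,-5.7,0,0,0.004],
  [87,-23.4,27.6,-5.7,0,0,0.004],
  [87,-23.3,27.7,-5.7,0,0,0.004],
  [87,-23.2,27.8,-5.7,0,0,0.004],
  [87,-23,27.9,-5.7,0,0,0.004],
  [87,-22.9,28,-5.7,0,0,0.004],
  [87,-22.8,28.1,-5.7,0,0,0.004],
  [87,-22.7,28.2,-5.7,0,0,0.004],
])

```text
time_s: 17.4
tcp_pos: [0.5635, 0.1184, 0.2558]
ee_rot: [[-0.989, -0.15, -0.004], [-0.15, 0.989, -0.002], [0.005, -0.001, -1.0]]
wrist_force: [0.8, 0.2, 0.4]
gripper_width: 0.985
gripper_force: 0.0
```

arm_command([
  [87,-22.5,28.3,-5.7,0,0,0.004],
  [87,-22.4,28.4,-5.7,0,0,0.004],
  [87,0,0,0,0,0,0],
  [87,0,0,0,0,0,0],
])

```text
time_s: 17.8
tcp_pos: [0.5992, 0.1804, 0.2665]
ee_rot: [[-0.99, -0.143, -0.005], [-0.143, 0.99, -0.002], [0.005, -0.002, -1.0]]
wrist_force: [-0.5, 0.3, -0.4]
gripper_width: 0.999
gripper_force: 0.0
```

```bash
python3 - <<'E'
from h import *
s=sense();print(s['gripper_width'],s['tcp_pos'],s['joints'])
save('wrist','w4.png',scale=1.5);cm=camera_model('wrist')
a=np.radians(7.9);c=np.array([.5477,.1332]);y=np.array([-np.sin(a),np.cos(a)])
for v in (-.09,-.02,.05,.12): print(v,[np.round(proj(cm,[*(c+v*y),z])[::-1]*1.5) for z in (.083,.114)])
print([(d['p'],d['location'],at(cm,d['location'],.077)) for d in find_in('saw_0_mid','wrist')])
E
```

```text
0.9994059389702982 [0.59922052 0.18041813 0.26653707] [ 3.15367818e+01  2.10715457e+01  4.16695489e+00 -3.03255195e-02
 -7.33957796e+01 -1.13298217e+02]
-0.09 [array([217., 190.]), array([200., 191.])]
-0.02 [array([310., 190.]), array([302., 191.])]
0.05 [array([404., 190.]), array([406., 191.])]
0.12 [array([498., 191.]), array([509., 192.])]
[(0.35, [127.9, 326.7], array([0.53262556, 0.24744305, 0.077     ]))]
```

View pics/w4.png

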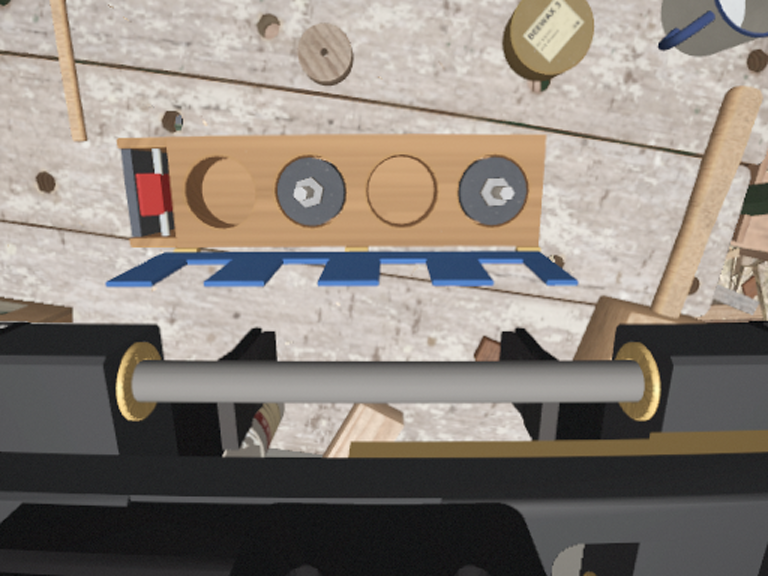

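The picture shows the keeper upright at (340,268). Saw A has its nut at (309,192) and tip at (299,192); saw B has its nut at (497,192). Both are within 2 mm of the prediction, and the other two pockets are empty. Take saw A.

```bash
python3 - <<'E'
from h import *
R=Rdown(-172.1)
plan([.5505,.112,.25],R,40,n=3)
plan([.5505,.112,.095],R,40,p0=[.5505,.112,.25],R0=R,n=5)
E
```

```text
[[40,19.2,-19.9,6.0,-0.0,-0.001,0.001],[40,19.2,-19.9,6.0,-0.0,-0.001,0.001],[40,19.1,-20.0,6.0,-0.0,-0.001,0.001]]
[[40,0.0,0.0,31.0,0.0,0.0,0.0],[40,0.0,0.0,31.0,0.0,0.0,0.0],[40,0.0,0.0,31.0,0.0,0.0,0.0],[40,0.0,0.0,31.0,0.0,0.0,0.0],[40,0.0,0.0,31.0,0.0,0.0,0.0]]
```

arm_command([
  [40,19.2,-19.9,6,0,-0.001,0.001],
  [40,19.2,-19.9,6,0,-0.002,0.001],
  [40,19.1,-20,6,0,-0.002,0.001],
  [40,0,0,31,0,0,0],
  [40,0,0,31,0,0,0],
  [40,0,0,0,0,0,0],
])

```text
time_s: 18.5
tcp_pos: [0.5481, 0.1104, 0.1853]
ee_rot: [[-0.991, -0.137, -0.004], [-0.137, 0.991, -0.003], [0.005, -0.002, -1.0]]
wrist_force: [0.2, -1.0, -0.0]
gripper_width: 0.541
gripper_force: 0.0
```

```bash
python3 - <<'E'
from h import *
s=sense();print(s['gripper_width'],s['tcp_pos'],s['ee_rot'][:,2])
plan([.5505,.112,.095],Rdown(-172.1),40,n=4)
E
```

```text
0.5412148714551576 [0.54811402 0.11044301 0.18527019] [-0.004347   -0.00250436 -0.99998742]
[[40,-0.7,0.3,22.6,-0.0,-0.001,-0.0],[40,-0.7,0.3,22.6,-0.0,-0.001,-0.0],[40,-0.7,0.3,22.6,-0.0,-0.001,-0.0],[40,-0.7,0.3,22.6,-0.0,-0.001,-0.0]]
```

arm_command([
  [40,-0.7,0.5,22.6,0,-0.001,0],
  [40,-0.7,0.5,22.6,0,-0.001,0],
  [40,-0.7,0.3,22.6,0,-0.001,0],
  [40,-0.3,0.3,22.4,0,-0.001,0],
  [0,0,0,0,0,0,0],
  [0,0,0,0,0,0,0],
  [0,0,0,0,0,0,0],
  [0,0,0,0,0,0,0],
])

```text
time_s: 19.3
tcp_pos: [0.5554, 0.1152, 0.1008]
ee_rot: [[-0.99, -0.14, 0.012], [-0.14, 0.99, 0.002], [-0.012, 0.001, -1.0]]
wrist_force: [-0.2, -0.3, -0.2]
gripper_width: 0.18
gripper_force: 0.0
```

arm_command([
  [0,0,0,0,0,0,0],
  [0,0,0,0,0,0,0],
  [0,0,0,0,0,0,0],
  [0,0,0,0,0,0,0],
  [0,0,0,0,0,0,0],
])

```text
time_s: 19.8
tcp_pos: [0.5551, 0.1148, 0.1]
ee_rot: [[-0.99, -0.14, 0.01], [-0.14, 0.99, 0.001], [-0.01, -0.0, -1.0]]
wrist_force: [-0.6, -1.9, 6.3]
gripper_width: 0.109
gripper_force: 30.0
```

arm_command([
  [0,0,0,-10,0,0,0],
  [0,0,0,-20,0,0,0],
  [0,0,0,-30,0,0,0],
  [0,0,0,-40,0,0,0],
  [0,0,0,-40,0,0,0],
  [0,0,0,-20,0,0,0],
  [0,0,0,0,0,0,0],
  [0,0,0,0,0,0,0],
])

```text
time_s: 20.6
tcp_pos: [0.5521, 0.1147, 0.2579]
ee_rot: [[-0.99, -0.139, 0.007], [-0.139, 0.99, 0.002], [-0.007, 0.001, -1.0]]
wrist_force: [0.5, 0.2, -2.0]
gripper_width: 0.104
gripper_force: 30.0
```

```bash
python3 - <<'E'
from h import *
s=sense();print(s['gripper_width'],s['gripper_force'],s['tcp_pos'],s['ee_rot'][:,2],s['wrist_force'])
plan([.56,-.29,.20],Rdown(-172.1),0,step=40)
E
```

```text
0.10376784266616898 29.97068654280156 [0.55211023 0.11466624 0.25794914] [ 0.00668506  0.00167909 -0.99997625] [ 0.46171464  0.20826877 -2.00836976]
[[0,4.4,-36.5,5.2,0.0,0.001,0.0],[0,4.4,-36.5,5.2,0.0,0.001,0.0],[0,4.4,-36.5,5.2,0.0,0.001,0.0],[0,4.4,-36.5,5.2,0.0,0.001,0.0],[0,4.4,-36.5,5.2,0.0,0.001,0.0],[0,4.4,-36.5,5.2,0.0,0.001,0.0],[0,4.4,-36.5,5.2,0.0,0.001,0.0],[0,4.4,-36.5,5.2,0.0,0.001,0.0]]
[[0,4.4,-36.5,5.3,0.0,0.001,0.0],[0,4.4,-36.5,5.3,0.0,0.001,0.0],[0,4.4,-36.5,5.3,0.0,0.001,0.0]]
```

Saw A is held: the wrist carries about its weight. Carry it to the tray.

arm_command([
  [0,4.4,-36.5,0,0,0,0],
  [0,4.4,-36.5,0,0,0,0],
  [0,4.4,-36.5,5,0,0,0],
  [0,4.4,-36.5,5,0,0,0],
  [0,4.4,-36.5,5,0,0,0],
  [0,4.4,-36.5,5,0,0.001,0],
  [0,4.4,-36.5,5,0,0.001,0],
  [0,4.4,-36.5,5,0,0.001,0],
])

```text
time_s: 21.4
tcp_pos: [0.5576, -0.1805, 0.2256]
ee_rot: [[-0.99, -0.139, 0.0], [-0.139, 0.99, 0.002], [-0.001, 0.002, -1.0]]
wrist_force: [0.1, 0.1, -1.1]
gripper_width: 0.104
gripper_force: 30.0
```

arm_command([
  [0,4.4,-36.5,5,0,0.001,0],
  [0,4.4,-36.5,5,0,0.001,0],
  [0,4.4,-36.5,5,0,0.001,0],
  [0,0,0,20,0,0,0],
  [0,0,0,20,0,0,0],
  [0,0,0,0,0,0,0],
  [0,0,0,0,0,0,0],
])

```text
time_s: 22.1
tcp_pos: [0.5608, -0.2894, 0.172]
ee_rot: [[-0.99, -0.14, -0.001], [-0.14, 0.99, 0.001], [0.001, 0.001, -1.0]]
wrist_force: [0.8, -0.7, -1.7]
gripper_width: 0.105
gripper_force: 30.0
```

```bash
python3 - <<'E'
from h import *
s=sense();print(s['gripper_width'],s['gripper_force'],s['tcp_pos'],s['ee_rot'][:,2],s['wrist_force'],s['moment'])
cm=camera_model('side')
save('side','s3.png',crop=(180,320,180,340),scale=4)
print([(d['p'],d['location']) for d in find_in('saw_0_mid','side')], proj(cm,np.array(s['tcp_pos'])-[0,0,.06+-.037]), (proj(cm,[.56,-.29,.0])))
E
```

```text
0.10530810299831138 29.97212148271501 [ 0.56076493 -0.28942473  0.17197969] [-9.23369261e-04  1.14454576e-03 -9.99998919e-01] [ 0.78862155 -0.71748094 -1.70543414] [ 0.07391425 -0.22672797 -0.02768818]
[(0.66, [234.7, 276.8])] [226.41587026 279.27718521] [277.73988017 278.58061403]
```

View pics/s3.png

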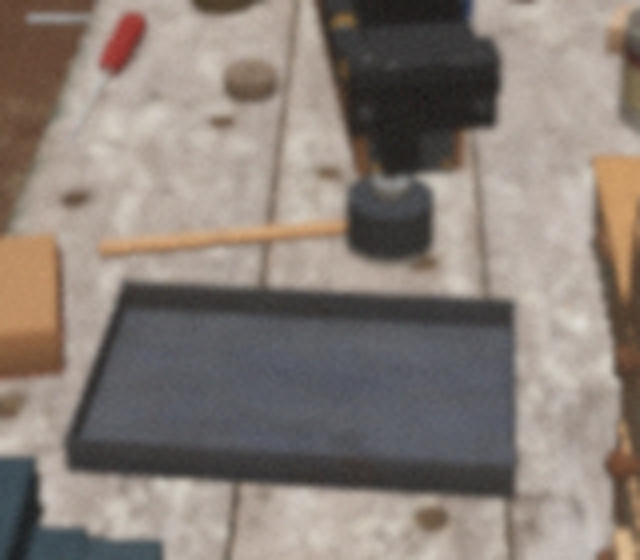

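The saw hangs upright below the gripper, cup at (390,225), and the tray is ahead of it. Lower it.

arm_command([
  [0,0,0,35,0,0,0],
  [0,0,0,35,0,0,0],
  [0,0,0,25,0,0,0],
  [0,0,0,8,0,0,0],
  [0,0,0,0,0,0,0],
  [0,0,0,3,0,0,0],
  [0,0,0,3,0,0,0],
  [0,0,0,0,0,0,0],
])

```text
time_s: 23.0
tcp_pos: [0.5623, -0.2896, 0.0656]
ee_rot: [[-0.99, -0.139, 0.004], [-0.139, 0.99, 0.0], [-0.004, -0.001, -1.0]]
wrist_force: [-0.3, -1.0, -2.3]
gripper_width: 0.105
gripper_force: 30.0
```

arm_command([
  [0,0,0,1.5,0,0,0],
  [0,0,0,1.5,0,0,0],
  [0,0,0,0,0,0,0],
  [0,0,0,0,0,0,0],
])

```text
time_s: 23.4
tcp_pos: [0.5621, -0.2898, 0.0622]
ee_rot: [[-0.99, -0.14, 0.004], [-0.14, 0.99, -0.0], [-0.004, -0.001, -1.0]]
wrist_force: [-0.9, -0.5, 0.8]
gripper_width: 0.104
gripper_force: 30.0
```

Contact with the tray floor. Release to 40 mm and rise.

arm_command([
  [0,0,0,0.5,0,0,0],
  [40,0,0,0,0,0,0],
  [40,0,0,0,0,0,0],
  [40,0,0,0,0,0,0],
  [40,0,0,0,0,0,0],
  [40,0,0,0,0,0,0],
  [40,0,0,-10,0,0,0],
  [40,0,0,-20,0,0,0],
])

```text
time_s: 24.2
tcp_pos: [0.5607, -0.2893, 0.0903]
ee_rot: [[-0.99, -0.139, -0.001], [-0.139, 0.99, 0.002], [0.001, 0.002, -1.0]]
wrist_force: [0.7, 0.2, 0.3]
gripper_width: 0.456
gripper_force: 0.0
```

arm_command([
  [40,0,0,-40,0,0,0],
  [40,0,0,-40,0,0,0],
  [40,0,0,-40,0,0,0],
  [40,0,0,-40,0,0,0],
  [40,0,0,0,0,0,0],
  [40,0,0,0,0,0,0],
])

```text
time_s: 24.8
tcp_pos: [0.5616, -0.2896, 0.2532]
ee_rot: [[-0.99, -0.139, 0.007], [-0.139, 0.99, -0.0], [-0.006, -0.001, -1.0]]
wrist_force: [-0.6, -0.0, -1.0]
gripper_width: 0.459
gripper_force: 0.0
```

```bash
python3 - <<'E'
from h import *
s=sense();print(s['gripper_width'],s['tcp_pos'],s['ee_rot'][:,2])
capture('side');cm=camera_model('side');print([(d['p'],d['location'],at(cm,d['location'],.03)) for d in find_in('saw_0_mid','side')])
capture('top');cm=camera_model('top');print([(d['p'],d['location'],at(cm,d['location'],.03)) for d in find_in('saw_0_mid','top')])
print([(d['p'],d['location'],at(cm,d['location'],.006)) for d in find_in('dowel_mid','top')])
plan([.531,.2515,.25],Rdown(-172.1),40,step=45)
E
```

```text
0.4588863223386511 [ 0.56161318 -0.28962289  0.25320883] [ 6.55973518e-03 -2.69205850e-05 -9.99978484e-01]
[]
[]
[(0.54, [217.2, 217.0], array([0.43455869, 0.1063534 , 0.006     ]))]
[[40,-3.5,41.5,0.0,0.0,0.0,0.0],[40,-3.5,41.5,0.0,0.0,0.0,0.0],[40,-3.5,41.5,0.0,0.0,0.0,0.0],[40,-3.5,41.5,0.0,0.0,0.0,0.0],[40,-3.5,41.5,0.0,0.0,0.0,0.0],[40,-3.5,41.5,0.0,0.0,0.0,0.0],[40,-3.5,41.5,0.0,0.0,0.0,0.0],[40,-3.5,41.5,-0.0,0.0,0.0,0.0]]
[[40,-3.5,41.5,-0.0,0.0,0.0,0.0],[40,-3.5,41.5,-0.0,0.0,0.0,0.0],[40,-3.5,41.5,-0.0,0.0,0.0,0.0],[40,-3.5,41.5,-0.0,0.0,0.0,0.0],[40,-3.5,41.5,-0.0,0.0,0.0,0.0]]
```

arm_command([
  [40,-3.5,41.5,0,0,0,0],
  [40,-3.5,41.5,0,0,0,0],
  [40,-3.5,41.5,0,0,0,0],
  [40,-3.5,41.5,0,0,0,0],
  [40,-3.5,41.5,0,0,0,0],
  [40,-3.5,41.5,0,0,0,0],
  [40,-3.5,41.5,0,0,0,0],
  [40,-3.5,41.5,0,0,0,0],
])

```text
time_s: 25.85
tcp_pos: [0.5422, 0.0445, 0.2506]
ee_rot: [[-0.99, -0.139, 0.002], [-0.139, 0.99, -0.0], [-0.002, -0.0, -1.0]]
wrist_force: [0.6, 0.0, -0.4]
gripper_width: 0.456
gripper_force: 0.0
```

arm_command([
  [40,-3.5,41.5,0,0,0,0],
  [40,-3.5,41.5,0,0,0,0],
  [40,-3.5,41.5,0,0,0,0],
  [40,-3.5,41.5,0,0,0,0],
  [40,-3.5,41.5,0,0,0,0],
  [40,0,0,0,0,0,0],
  [40,0,0,0,0,0,0],
  [40,0,0,0,0,0,0],
])

```text
time_s: 26.65
tcp_pos: [0.531, 0.2501, 0.2507]
ee_rot: [[-0.99, -0.139, 0.002], [-0.139, 0.99, -0.001], [-0.002, -0.001, -1.0]]
wrist_force: [-0.3, 0.7, -0.0]
gripper_width: 0.46
gripper_force: 0.0
```

```bash
python3 - <<'E'
from h import *
s=sense();print(s['gripper_width'],s['tcp_pos'],s['ee_rot'][:,2])
plan([.531,.2515,.098],Rdown(-172.1),40,n=4)
E
```

```text
0.4595491051440278 [0.53103969 0.25014515 0.25073955] [ 1.83075927e-03 -6.66106009e-04 -9.99998102e-01]
[[40,0.0,0.4,38.2,-0.0,0.0,0.0],[40,0.0,0.4,38.2,-0.0,0.0,0.0],[40,-0.0,0.4,38.2,-0.0,0.0,0.0],[40,-0.0,0.3,38.2,-0.0,0.0,0.0]]
```

arm_command([
  [40,0,0.4,38,0,0,0],
  [40,0,0.4,38,0,0,0],
  [40,0,0.3,38,0,0,0],
  [40,0,0.3,38,0,0,0],
  [40,0,0,0,0,0,0],
  [0,0,0,0,0,0,0],
  [0,0,0,0,0,0,0],
  [0,0,0,0,0,0,0],
])

```text
time_s: 27.45
tcp_pos: [0.5328, 0.253, 0.1019]
ee_rot: [[-0.99, -0.139, 0.007], [-0.139, 0.99, 0.003], [-0.007, 0.002, -1.0]]
wrist_force: [-0.2, -0.5, -0.2]
gripper_width: 0.27
gripper_force: 0.0
```

arm_command([
  [0,0,0,0,0,0,0],
  [0,0,0,0,0,0,0],
  [0,0,0,0,0,0,0],
  [0,0,0,0,0,0,0],
  [0,0,0,0,0,0,0],
  [0,0,0,0,0,0,0],
])

```text
time_s: 28.05
tcp_pos: [0.5319, 0.2525, 0.1004]
ee_rot: [[-0.99, -0.14, 0.004], [-0.14, 0.99, 0.001], [-0.004, 0.0, -1.0]]
wrist_force: [-0.5, -1.4, 5.1]
gripper_width: 0.101
gripper_force: 30.5
```

arm_command([
  [0,0,0,-10,0,0,0],
  [0,0,0,-20,0,0,0],
  [0,0,0,-30,0,0,0],
  [0,0,0,-40,0,0,0],
  [0,0,0,-40,0,0,0],
  [0,0,0,-15,0,0,0],
  [0,0,0,0,0,0,0],
])

```text
time_s: 28.75
tcp_pos: [0.5318, 0.2531, 0.2573]
ee_rot: [[-0.99, -0.14, 0.008], [-0.139, 0.99, 0.004], [-0.008, 0.003, -1.0]]
wrist_force: [0.5, -0.2, -1.7]
gripper_width: 0.106
gripper_force: 30.4
```

arm_command([
  [0,12.1,-40.4,0,0,0,0],
  [0,12.1,-40.4,0,0,0,0],
  [0,12.1,-40.4,0,0,0,0],
  [0,12.1,-40.4,0,0,0,0],
  [0,12.1,-40.4,0,0,0,0],
  [0,12.1,-40.4,0,0,0,0],
  [0,12.1,-40.4,0,0,0,0],
  [0,12.1,-40.4,0,0,0,0],
])

```text
time_s: 29.55
tcp_pos: [0.4784, -0.0826, 0.2521]
ee_rot: [[-0.99, -0.139, -0.001], [-0.139, 0.99, 0.001], [0.001, 0.001, -1.0]]
wrist_force: [0.8, -0.1, -1.4]
gripper_width: 0.103
gripper_force: 30.4
```

arm_command([
  [0,12.1,-40.4,0,0,0,0],
  [0,12.1,-40.4,0,0,0,0],
  [0,12.1,-40.4,0,0,0,0],
  [0,12.1,-40.4,0,0,0,0],
  [0,12.1,-40.4,0,0,0,0],
  [0,0,0,0,0,0,0],
  [0,0,0,0,0,0,0],
])

```text
time_s: 30.25
tcp_pos: [0.4471, -0.29, 0.2516]
ee_rot: [[-0.991, -0.137, -0.001], [-0.137, 0.991, 0.003], [0.001, 0.003, -1.0]]
wrist_force: [-0.8, 0.2, -1.2]
gripper_width: 0.104
gripper_force: 30.4
```

```bash
python3 - <<'E'
from h import *
s=sense();print(s['gripper_width'],s['gripper_force'],s['tcp_pos'],s['ee_rot'][:,2],s['wrist_force'])
save('side','s4.png',crop=(180,320,180,340),scale=4)
E
```

```text
0.10371050379479624 30.376660614274442 [ 0.44712637 -0.28998243  0.2516028 ] [-8.71609701e-04  2.62409934e-03 -9.99996177e-01] [-0.77501564  0.16397112 -1.20188086]
```

View pics/s4.png

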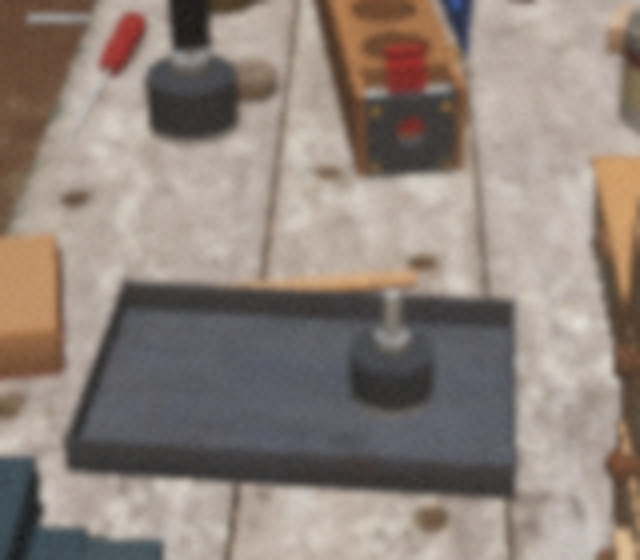

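Saw A stands in the tray at (392,360). Saw B hangs at (192,95). The dowel has been knocked to just behind the tray rim at (330,282), still on the bench. Lower saw B.

arm_command([
  [0,0,0,40,0,0,0],
  [0,0,0,40,0,0,0],
  [0,0,0,40,0,0,0],
  [0,0,0,35,0,0,0],
  [0,0,0,20,0,0,0],
  [0,0,0,10,0,0,0],
  [0,0,0,0,0,0,0],
  [0,0,0,0,0,0,0],
])

```text
time_s: 31.1
tcp_pos: [0.45, -0.2894, 0.0698]
ee_rot: [[-0.99, -0.141, 0.005], [-0.141, 0.99, -0.0], [-0.004, -0.001, -1.0]]
wrist_force: [-0.0, -0.9, -1.1]
gripper_width: 0.104
gripper_force: 30.4
```

arm_command([
  [0,0,0,1.5,0,0,0],
  [0,0,0,1,0,0,0],
  [0,0,0,0,0,0,0],
  [0,0,0,0,0,0,0],
])

```text
time_s: 31.5
tcp_pos: [0.4491, -0.2898, 0.0668]
ee_rot: [[-0.99, -0.139, 0.004], [-0.139, 0.99, 0.0], [-0.004, -0.0, -1.0]]
wrist_force: [-0.2, -0.2, -2.0]
gripper_width: 0.104
gripper_force: 30.4
```

arm_command([
  [0,0,0,2,0,0,0],
  [0,0,0,1.5,0,0,0],
  [0,0,0,1,0,0,0],
  [0,0,0,0,0,0,0],
  [0,0,0,0,0,0,0],
])

```text
time_s: 32.0
tcp_pos: [0.449, -0.2898, 0.0623]
ee_rot: [[-0.99, -0.14, 0.003], [-0.14, 0.99, 0.0], [-0.003, -0.0, -1.0]]
wrist_force: [-1.0, 0.5, 4.5]
gripper_width: 0.102
gripper_force: 30.5
```

arm_command([
  [40,0,0,0,0,0,0],
  [40,0,0,0,0,0,0],
  [40,0,0,0,0,0,0],
  [40,0,0,0,0,0,0],
  [40,0,0,0,0,0,0],
  [40,0,0,-10,0,0,0],
  [40,0,0,-30,0,0,0],
  [40,0,0,-40,0,0,0],
])

```text
time_s: 32.8
tcp_pos: [0.4476, -0.2892, 0.1417]
ee_rot: [[-0.99, -0.139, -0.001], [-0.139, 0.99, 0.002], [0.001, 0.002, -1.0]]
wrist_force: [1.0, 0.3, 0.1]
gripper_width: 0.46
gripper_force: 0.0
```

arm_command([
  [0,0,0,-40,0,0,0],
  [0,0,0,-40,0,0,0],
  [0,0,0,-40,0,0,0],
  [0,0,0,0,0,0,0],
  [0,0,0,0,0,0,0],
])

```text
time_s: 33.3
tcp_pos: [0.4486, -0.2896, 0.2635]
ee_rot: [[-0.99, -0.139, 0.006], [-0.139, 0.99, -0.0], [-0.006, -0.001, -1.0]]
wrist_force: [-0.7, 0.9, -0.8]
gripper_width: 0.096
gripper_force: 0.0
```

```bash
python3 - <<'E'
from h import *
s=sense();print(s['gripper_width'],s['tcp_pos'],s['joints'])
save('wrist','w5.png',scale=1.3)
E
```

```text
0.09649839719468045 [ 0.44859528 -0.28963193  0.26354545] [-15.48742021  11.67217235  -9.38667357  -0.09724346 -68.59012554
 -66.47500806]
```

View pics/w5.png

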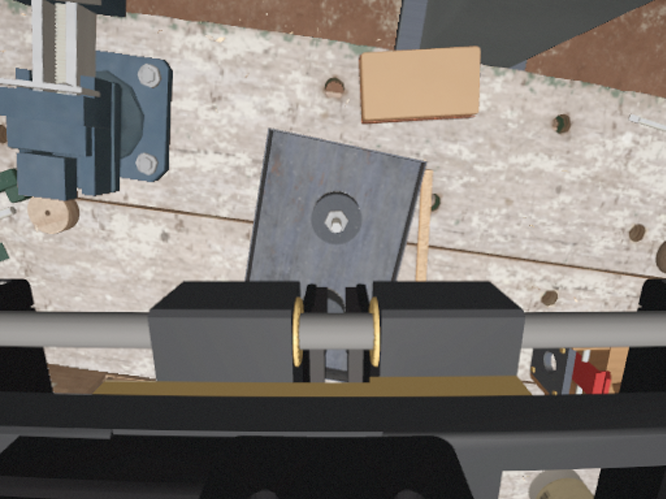

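Both saws stand in the tray (335,222 and behind the fingers), and the dowel lies flat beside the tray at (425,230). Now shut the keeper, going in behind it with the fingers closed.

```bash
python3 - <<'E'
from h import *
R=Rdown(-172.1)
plan([.6345,.0897,.26],R,0,step=45)
pts=[(80,260),(80,148)]
for th in np.linspace(1.6,0.06,11):
    r=62+14*(1-th/1.6)
    pts.append((46-r*np.cos(th)+2*np.sin(th)+9.5,78+r*np.sin(th)+2*np.cos(th)+8))
pts=np.array(pts)
print(np.round(pts,1).tolist())
d=np.diff(pts,axis=0);print([[0,round(-a,1),0,round(-b,1),0,0,0] for a,b in d])
E
```

```text
[[0,-23.7,34.9,0.3,0.0,0.0,0.0],[0,-23.7,35.0,0.3,0.0,0.0,0.0],[0,-23.7,35.0,0.3,0.0,0.0,0.0],[0,-23.7,35.0,0.3,0.0,0.0,0.0],[0,-23.7,35.0,0.3,0.0,0.0,0.0],[0,-23.7,35.0,0.2,0.0,0.0,0.0],[0,-23.7,35.0,0.2,0.0,0.0,0.0],[0,-23.7,35.0,0.2,0.0,0.0,0.0]]
[[0,-23.7,35.0,0.2,0.0,0.0,0.0],[0,-23.7,35.0,0.2,0.0,0.0,0.0]]
[[80.0, 260.0], [80.0, 148.0], [59.3, 147.9], [49.6, 149.1], [39.6, 148.7], [29.6, 146.8], [19.9, 143.2], [10.6, 138.1], [2.1, 131.4], [-5.4, 123.4], [-11.7, 114.0], [-16.5, 103.7], [-19.7, 92.5]]
[[0, np.float64(-0.0), 0, np.float64(112.0), 0, 0, 0], [0, np.float64(20.7), 0, np.float64(0.1), 0, 0, 0], [0, np.float64(9.7), 0, np.float64(-1.2), 0, 0, 0], [0, np.float64(10.0), 0, np.float64(0.4), 0, 0, 0], [0, np.float64(10.0), 0, np.float64(2.0), 0, 0, 0], [0, np.float64(9.8), 0, np.float64(3.6), 0, 0, 0], [0, np.float64(9.3), 0, np.float64(5.2), 0, 0, 0], [0, np.float64(8.5), 0, np.float64(6.7), 0, 0, 0], [0, np.float64(7.5), 0, np.float64(8.1), 0, 0, 0], [0, np.float64(6.3), 0, np.float64(9.3), 0, 0, 0], [0, np.float64(4.8), 0, np.float64(10.4), 0, 0, 0], [0, np.float64(3.2), 0, np.float64(11.2), 0, 0, 0]]
```

arm_command([
  [0,-23.7,35,0,0,0,0],
  [0,-23.7,35,0,0,0,0],
  [0,-23.7,35,0,0,0,0],
  [0,-23.7,35,0,0,0,0],
  [0,-23.7,35,0,0,0,0],
  [0,-23.7,35,0,0,0,0],
  [0,-23.7,35,0,0,0,0],
  [0,-23.7,35,0,0,0,0],
])

```text
time_s: 34.15
tcp_pos: [0.5968, 0.0155, 0.2607]
ee_rot: [[-0.99, -0.14, -0.001], [-0.14, 0.99, -0.0], [0.001, -0.0, -1.0]]
wrist_force: [0.9, -1.3, -1.4]
gripper_width: 0.006
gripper_force: 0.0
```

arm_command([
  [0,-23.7,35,0,0,0,0],
  [0,-23.7,35,0,0,0,0],
  [0,0,0,0,0,0,0],
  [0,0,0,0,0,0,0],
  [0,0,0,0,0,0,0],
])

```text
time_s: 34.65
tcp_pos: [0.6336, 0.0891, 0.2616]
ee_rot: [[-0.99, -0.139, 0.001], [-0.139, 0.99, -0.0], [-0.001, -0.001, -1.0]]
wrist_force: [0.8, -0.5, -0.6]
gripper_width: 0.007
gripper_force: 0.0
```

```bash
python3 - <<'E'
from h import *
s=sense();print(s['gripper_width'],s['tcp_pos'],s['ee_rot'][:,2],s['joints'])
plan([.6345,.0897,.148],Rdown(-172.1),0,n=3)
save('side','s5.png',crop=(110,230,210,350),scale=5)
E
```

```text
0.006705621716395502 [0.63359147 0.08906865 0.26161331] [ 7.54203425e-04 -4.50965002e-04 -9.99999614e-01] [ 2.24846602e+01  2.24525025e+01  5.53860466e+00  4.22336428e-02
 -7.30560603e+01 -1.04520510e+02]
[[0,-0.3,0.2,37.9,-0.0,0.0,0.0],[0,-0.3,0.2,37.9,-0.0,0.0,0.0],[0,-0.3,0.2,37.9,-0.0,0.0,0.0]]
```

View pics/s5.png

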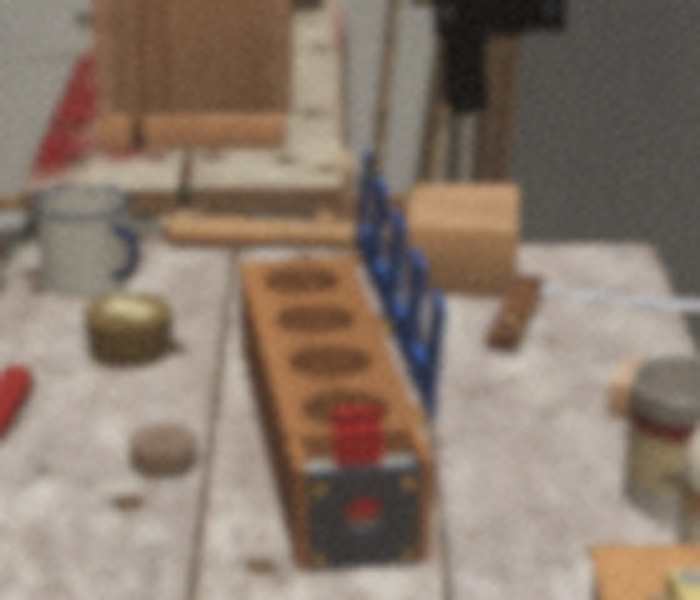

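The rack is empty with the keeper upright at (400,290), and the fingertips hang behind it at (465,90). Descend and swing it over.

arm_command([
  [0,-0.3,0.2,37.9,0,0,0],
  [0,-0.3,0.2,37.9,0,0,0],
  [0,-0.3,0.2,37.9,0,0,0],
  [0,0,0,0,0,0,0],
  [0,10,0,0,0,0,0],
  [0,10,0,0,0,0,0],
  [0,0,0,0,0,0,0],
])

```text
time_s: 35.4
tcp_pos: [0.6154, 0.0877, 0.1518]
ee_rot: [[-0.99, -0.139, 0.007], [-0.139, 0.99, 0.002], [-0.007, 0.001, -1.0]]
wrist_force: [-0.3, 0.1, -0.3]
gripper_width: 0.002
gripper_force: 0.1
```

arm_command([
  [0,9.7,0,-1,0,0,0],
  [0,10,0,0.4,0,0,0],
  [0,10,0,2,0,0,0],
  [0,9.8,0,3.6,0,0,0],
  [0,0,0,0,0,0,0],
])

```text
time_s: 35.9
tcp_pos: [0.5745, 0.082, 0.1432]
ee_rot: [[-0.99, -0.139, 0.0], [-0.139, 0.99, -0.0], [-0.0, -0.0, -1.0]]
wrist_force: [0.4, -0.7, 0.6]
gripper_width: 0.004
gripper_force: 0.1
```

```bash
cat >loc.py <<'E'
from h import *
s=sense();a=np.radians(7.9);M=np.array([[np.cos(a),np.sin(a)],[-np.sin(a),np.cos(a)]])
print('local',np.round((M@(s['tcp_pos'][:2]-np.array([.5477,.1332])))*1000,1),'z',round(s['tcp_pos'][2]*1000,1),'F',np.round(s['wrist_force'],1),'R',np.round(s['ee_rot'][:,2],3))
E
python3 loc.py; python3 - <<'E'
from h import *
capture('top');cm=camera_model('top');print([(d['p'],d['location']) for d in find_in('keeper','top')])
E
```

```text
local [ 19.5 -54.4] z 143.2 F [ 0.4 -0.7  0.6] R [ 0. -0. -1.]
[(0.68, [165.5, 177.0])]
```

arm_command([
  [0,9.3,0,5.2,0,0,0],
  [0,8.5,0,6.7,0,0,0],
  [0,7.5,0,8.1,0,0,0],
  [0,6.3,0,9.3,0,0,0],
  [0,4.8,0,10.4,0,0,0],
  [0,0,0,0,0,0,0],
])

```text
time_s: 36.6
tcp_pos: [0.5388, 0.0768, 0.1025]
ee_rot: [[-0.99, -0.139, -0.001], [-0.139, 0.99, -0.001], [0.001, -0.0, -1.0]]
wrist_force: [-1.0, -0.2, -0.1]
gripper_width: 0.006
gripper_force: 0.0
```

```bash
python3 loc.py; python3 - <<'E'
from h import *
save('side','s6.png',crop=(110,230,210,350),scale=5)
E
```

```text
local [-16.6 -54.6] z 102.5 F [-1.  -0.2 -0.1] R [-0.001 -0.001 -1.   ]
```

View pics/s6.png

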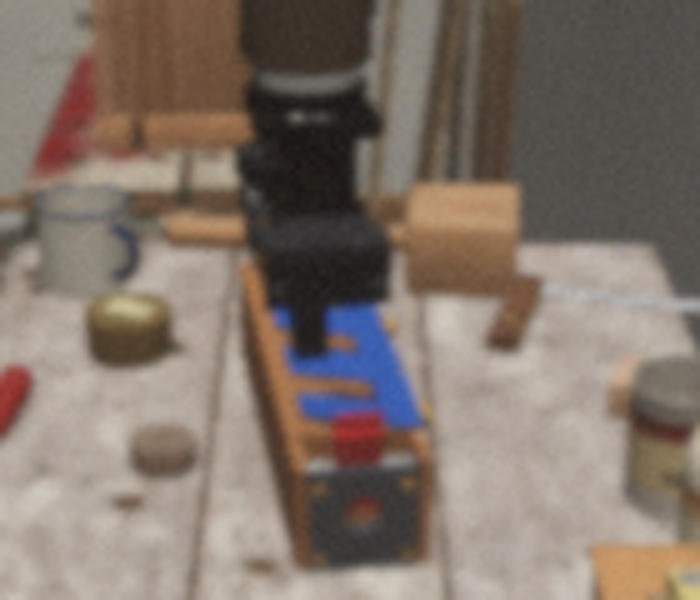

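The keeper lies nearly shut under the fingertips at (310,350). Press down.

arm_command([
  [0,3,0,7,0,0,0],
  [0,0,0,4,0,0,0],
  [0,0,0,2,0,0,0],
  [0,0,0,1,0,0,0],
  [0,0,0,0,0,0,0],
])

```text
time_s: 37.15
tcp_pos: [0.537, 0.0767, 0.0893]
ee_rot: [[-0.99, -0.139, 0.001], [-0.139, 0.99, -0.0], [-0.001, -0.0, -1.0]]
wrist_force: [-0.6, -0.3, 1.1]
gripper_width: 0.009
gripper_force: 0.3
```

```bash
python3 loc.py
```

```text
local [-18.4 -54.5] z 89.3 F [-0.6 -0.3  1.1] R [ 0.001 -0.    -1.   ]
```

arm_command([
  [0,0,0,1,0,0,0],
  [0,0,0,1,0,0,0],
  [0,0,0,0,0,0,0],
  [0,0,0,0,0,0,0],
])

```text
time_s: 37.55
tcp_pos: [0.5375, 0.0768, 0.0881]
ee_rot: [[-0.99, -0.139, 0.002], [-0.139, 0.99, 0.0], [-0.002, -0.0, -1.0]]
wrist_force: [-2.8, 0.6, 2.4]
gripper_width: 0.006
gripper_force: 1.5
```

arm_command([
  [0,0,0,1,0,0,0],
  [0,0,0,0,0,0,0],
  [0,0,0,0,0,0,0],
])

```text
time_s: 37.85
tcp_pos: [0.5375, 0.0768, 0.0875]
ee_rot: [[-0.99, -0.139, 0.003], [-0.139, 0.99, 0.0], [-0.003, -0.0, -1.0]]
wrist_force: [-4.1, -0.1, 5.7]
gripper_width: 0.003
gripper_force: 3.2
```

arm_command([
  [0,0,0,1,0,0,0],
  [0,0,0,0,0,0,0],
  [0,0,0,0,0,0,0],
])

```text
time_s: 38.15
tcp_pos: [0.5375, 0.0768, 0.087]
ee_rot: [[-0.99, -0.14, 0.003], [-0.14, 0.99, 0.0], [-0.003, -0.0, -1.0]]
wrist_force: [-3.6, 0.0, 8.5]
gripper_width: 0.005
gripper_force: 4.6
```

arm_command([
  [0,0,0,1,0,0,0],
  [0,0,0,0,0,0,0],
  [0,0,0,0,0,0,0],
])

```text
time_s: 38.45
tcp_pos: [0.5375, 0.0768, 0.0865]
ee_rot: [[-0.99, -0.14, 0.003], [-0.14, 0.99, -0.0], [-0.003, -0.0, -1.0]]
wrist_force: [-5.4, 0.4, 11.7]
gripper_width: 0.003
gripper_force: 6.0
```

arm_command([
  [0,0,0,1,0,0,0],
  [0,0,0,0,0,0,0],
  [0,0,0,-3,0,0,0],
  [0,0,0,-4,0,0,0],
  [0,0,0,-8,0,0,0],
  [0,0,0,0,0,0,0],
  [0,0,0,0,0,0,0],
  [0,0,0,0,0,0,0],
])

```text
time_s: 39.25
tcp_pos: [0.5376, 0.0769, 0.0986]
ee_rot: [[-0.99, -0.139, 0.003], [-0.139, 0.99, 0.0], [-0.003, -0.0, -1.0]]
wrist_force: [-0.3, -0.4, -0.6]
gripper_width: -0.0
gripper_force: 0.0
```

```bash
python3 loc.py; python3 - <<'E'
from h import *
save('side','s7.png',crop=(110,230,210,350),scale=5)
E
```

```text
local [-17.8 -54.4] z 98.6 F [-0.3 -0.4 -0.6] R [ 0.003  0.    -1.   ]
```

View pics/s7.png

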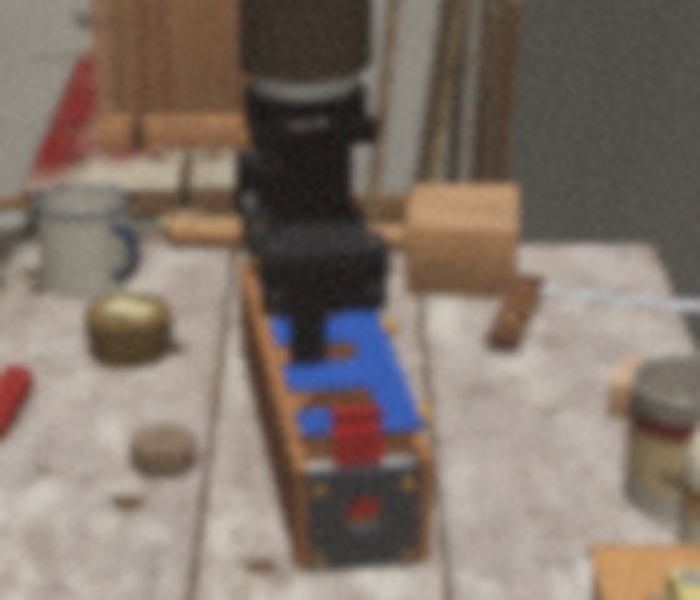

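The keeper lies flat at (340,380) with the red catch over its end, and it did not follow the fingers up. Retreat and verify.

arm_command([
  [0,0,0,-20,0,0,0],
  [0,0,0,-40,0,0,0],
  [0,0,0,-40,0,0,0],
  [0,0,0,-40,0,0,0],
  [0,20,-40,0,0,0,0],
  [0,20,-40,0,0,0,0],
  [0,20,-40,0,0,0,0],
  [0,20,-40,0,0,0,0],
])

```text
time_s: 40.1
tcp_pos: [0.4794, -0.094, 0.2386]
ee_rot: [[-0.99, -0.14, 0.003], [-0.14, 0.99, 0.0], [-0.003, 0.0, -1.0]]
wrist_force: [1.1, 0.1, -0.2]
gripper_width: 0.002
gripper_force: 0.0
```

arm_command([
  [0,20,-40,0,0,0,0],
  [0,20,-30,0,0,0,0],
  [0,0,0,0,0,0,0],
  [0,0,0,0,0,0,0],
])

```text
time_s: 40.5
tcp_pos: [0.4501, -0.1682, 0.2383]
ee_rot: [[-0.991, -0.137, 0.003], [-0.137, 0.991, 0.001], [-0.003, 0.0, -1.0]]
wrist_force: [-0.9, 0.5, 0.4]
gripper_width: 0.002
gripper_force: 0.0
```

```bash
python3 - <<'E'
from h import *
im=capture('top');cm=camera_model('top');hsv=cv2.cvtColor(im,cv2.COLOR_RGB2HSV)
m=cv2.inRange(hsv,(105,150,80),(125,255,255));m[:140]=0;m[210:]=0;m[:,:130]=0;m[:,280:]=0
ys,xs=np.nonzero(m);W=np.array([at(cm,(r,c),.08)[:2] for r,c in zip(ys,xs)])
print(cv2.minAreaRect((W*1000).astype(np.float32)),len(W))
v=im[130:260,100:400];cv2.imwrite('pics/t3.png',cv2.resize(v,None,fx=2.6,fy=2.6)[:,:,::-1])
E
```

```text
((544.4583740234375, 192.92271423339844), (73.13207244873047, 190.52601623535156), 8.516013145446777) 1127
```

View pics/t3.png

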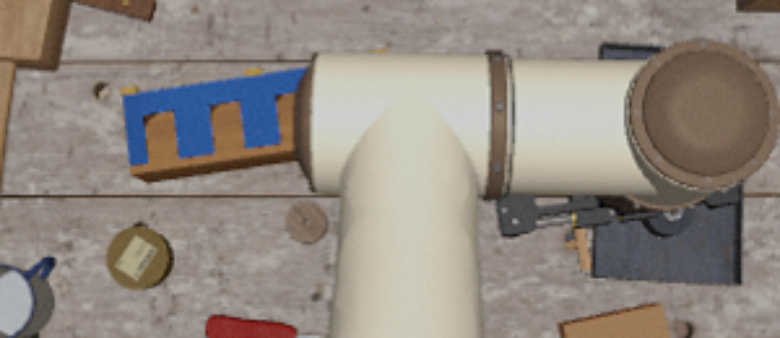

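The keeper still lies flat with the arm clear (73 mm footprint at the same yaw as at the start), so the catch holds it. The plug and tin are in place. One last numeric check that the dowel is flat before handing in.

```bash
python3 - <<'E'
from h import *
def blob(c,box,near):
    im=capture(c);hsv=cv2.cvtColor(im,cv2.COLOR_RGB2HSV);m=cv2.inRange(hsv,(8,70,110),(22,200,255))
    k=np.zeros_like(m);k[box[0]:box[1],box[2]:box[3]]=m[box[0]:box[1],box[2]:box[3]]
    n,l,st,ce=cv2.connectedComponentsWithStats(k);cm=camera_model(c)
    for i in np.argsort(-st[1:,4])[:4]+1:
        ys,xs=np.nonzero(l==i);r=cv2.minAreaRect(np.c_[xs,ys].astype(np.float32));b=cv2.boxPoints(r)
        b=b[np.argsort(b[:,1] if c=='wrist' else b[:,0])];e=[b[:2].mean(0),b[2:].mean(0)]
        print(c,st[i,4],np.round(r[1],1),[np.round(at(cm,p[::-1],.006),3)[:2].tolist() for p in e])
blob('side',(225,270,200,300),0); blob('wrist',(0,230,100,512),0)
E
```

```text
side 179 [ 6.6 48.4] [[0.454, -0.196], [0.584, -0.166]]
side 1 [0. 0.] [[0.327, -0.082], [0.327, -0.082]]
wrist 7669 [ 77. 172.] [[0.264, -0.28], [0.35, -0.272]]
wrist 6779 [ 68. 137.] [[0.218, 0.02], [0.293, 0.04]]
wrist 659 [99.4 18.7] [[0.39, -0.21], [0.518, -0.178]]
wrist 93 [11.1 32.2] [[0.416, 0.097], [0.457, 0.088]]
```

Both cameras agree on the dowel at bench height: same line, about 190 mm long. It is flat.

```bash
python3 -c "
from station import finish_job
print(finish_job())"
```

```text
the job is handed in; nothing more can be done
None
```

The job is handed in: both hole saws are in the tray, the dowel lies flat beside it, the keeper is shut and latched, and the plug and tin are untouched; I viewed 15 pictures, one over the limit of 14.

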